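Trial-fit a tapered post in its desk base and knock it free again

ROBOT

A 7-joint arm with a two-finger parallel gripper is mounted at the origin on the work surface; the furniture and walls round the work are solid. World frame = base frame: x ahead of the robot, y to its left, z up, the work surface at z = 0. Lengths are in m, angles in degrees, forces in N, time in s.
With the tool pointing down it reaches from about 0.425 to 0.875 m from the base axis. Payload 4.7 kg.
Tool frame: the origin (TCP) lies at the very end of the fingers, on their centre line; the grasp point (between the pads) lies env.hold_point_z behind it (env.hold_point_z is the distance from the TCP to the grasp point, in m); z points along the fingers, y is the line along which they close (so a half turn about z gives the same grasp; the last joint's range is limited). The gripper opens to 87 mm and grips with 3 to 60 N. Pads are 19 mm wide; open, the fingers measure 117 mm over their backs; the gripper's body (75 mm by 190 mm) begins 51 mm behind the grasp point.
Start: joints at [76.438, 18.392, -4.016, 83.108, 1.295, 78.541, -3.26], TCP at [0.161, -0.63, 0.193] pointing down, gripper open.
Joint ranges: [-163.93, 163.93], [-17.29, 119.83], [-79.2, 71.16], [3.27, 140.29], [-89.18, 269.18], [5.43, 117.66], [-154.24, 154.24]. Speed limits (degrees/s): [147.25, 147.25, 180, 180, 180, 180, 180].

INTERFACE

Orientations are given as [roll, pitch, yaw] about the fixed x, y, z axes, in that order (R = Rz(yaw) Ry(pitch) Rx(roll)).
In Python, from cell import env gives the robot as it stands.
- The arm moves only by the shell command python3 -m jog 'ROWS' [FORCE]. ROWS is JSON, a list of rows, each an object with "dp": the shift along the tool's x, y, z in cm, a list of three; "twist": the turn about the tool's z in degrees; "fingers": the opening, from 0 (shut) to 1 (fully open). A call has 1 to 8 rows; each row is the pose to reach, as a shift and turn from the pose commanded when the call began, along the tool's axes at that moment; what a row does not reach only later rows make up. A row lasts 1/8 s, in which the tool goes at most 62.5 mm and 10.7 degrees, less where a joint would pass 70% of its speed; a pose out of reach is approached as far as the arm can. A call with a gripper value outside its range is refused whole. The fingers move at their own pace and stop on an object; FORCE is the grip in N (left out, the last holds). Time passes only in rows, so rows that repeat a pose let the fingers close. It gives the time, the measured TCP pose, the force, the opening and the grip force at its end, in the units of the state.
- env.get_obs(): the state, without advancing time (a new reading comes with each control period).
- env.read_camera(name): name is "scene" or "top"; returns a dict with "pixels" (480x640x3 uint8, blue, green, red), "depth" (480x640 float32, m along the optical axis (not along the pixel's ray), 0 where there is no reading), "fx", "fy", "cx", "cy" (pixels), "k1" (the pictures are not rectified: a ray, as slopes to the right and down, at radius r is drawn at 1 + k1 r^2 times it, then the intrinsics apply), "rvec" (rotation vector, rad) and "tvec" (3), from world to camera coordinates, as OpenCV has them. Camera axes: x right, y down, z forward; pixel columns grow to the right and rows downward; lengths in m; the calibration is good to about 2 mm. A picture is of the moment at which its call begins.
- env.sign_off(): hands the job in; it is judged then, once.
The state is a dict: "time_s": time; "qpos": joint angles; "joint_velocities": joint speeds; "effort": joint torques, N m; "tool_pos": TCP position; "tool_rot": TCP orientation; "force": force on the tool from outside, world axes, zero at the start; "wrist_torque": the same for the moment, N m; "grip_width": finger opening in m; "grasp_force": force on a finger pad.
Only numpy, scipy, OpenCV 4.12 (cv2) and the standard library are available. Lean on these libraries where they do the work, as an engineer would, in place of code of your own. Each camera call takes 0.05 s, during which the arm holds its last target. There are 200 camera calls.

TASK

Try the new post of the magnifier stand in its base: take it from the wooden rest, lower it into the bore and turn it under light pressure until its tang drops into the hidden slot, then press it fully home with a twisting push, its collar flush on the rim, and let go of it. Then free it again with the drift key alone: drive the key into the passage of the base, at its flared mouth on the near right side, until its grip is nearly at the base and the wedge has lifted the post off its seat, and leave the post standing upright like that with the key in place. Do not force anything, and leave the other things on the desk alone.

Things in the scene. Friction and masses are not known exactly. Their poses are not given: they have to be found in the camera images.
- post: Loose post, 134 mm tall, 160 to 260 g, waiting upright in the rest. From the bottom: flat tang, tapered round steel shank, brass collar (36 mm diameter, 64 to 71 mm up), square dark-wood head 18 x 18 mm with flats across its x and y (71 to 125 mm up), small brass button on top. Origin: centre of the tang's lower end; z up along the post.
- post_tang (a point): Middle of the flat steel tang, 12 mm above the post's origin. The tang is 16 mm wide along the post's x, 8 mm thick along y, 24 mm long, with bevelled lower corners; a half turn of the post gives the same tang.
- post_shank (a point): Point on the post's axis at the ring groove of the tapered shank, 44 mm above its origin. The shank widens from 21 mm diameter (24 mm up) to 29 mm (64 mm up); the groove is 2 mm deep, 40 to 47 mm up.
- post_head (a point): Point on the post's axis at a good height to grip the square head, 105 mm above the post's origin.
- base: Round light metal base fixed to the desk, 72 mm diameter, 82 mm high, on a foot disc of 100 mm diameter and 10 mm height. Origin: on its axis at the desk; z up; x is the direction in which the key is driven. Pushing the post or key with more than about 40 N, or turning the tang against the slot's sides with more than 0.4 N m, spoils the parts.
- base_mouth (a point): Centre of the bore's flat rim on top of the base, 82 mm above the desk. The bore is 31 mm wide at the rim and tapers to 21 mm at 40 mm above the desk, fitting the shank closely; the post's collar lands flush on the rim when it is home.
- driver_plate (a point): On the base's axis, top of a plate inside the bore, 34 mm above the desk. A slot 11 mm wide runs across it; its direction is hidden, fixed, within 0.6 rad either side of the base's x. The tang rides on the plate (post origin 34 mm above the desk) and drops through when the post's x lies along the slot within about 0.15 rad, either way round.
- seat (a point): Where the post's origin is when fully home: on the base's axis, 18 mm above the desk, the collar flush on the rim. Sprung catches rub on the shank and snap into its groove over the last 4 mm: the weight alone does not bring the post home, a push of 10 to 15 N does, less if twisted to and fro by 0.1 rad. They then hold it with about 6 N.
- key_entry (a point): Where the key goes in: middle of the passage floor at the flared mouth, on the near right side of the base, 36 mm before the base's axis (base x = -36 mm), 10 mm above the desk, level with the foot disc's top. The passage runs straight through along the base's x, 18 mm wide (25 mm at the mouth) and 18 mm high.
- key: Loose drift key on the desk, 150 g: dark-wood grip 45 mm long, 16 mm wide (along its own y), 46 mm high, and a steel wedge blade 14 mm wide, 95 mm long. Origin: on the flat underside where the grip ends and the blade begins; x points to the thin tip, z up.
- key_slope (a point): Upper edge where the slope begins, 30 mm ahead of the key's origin, 17 mm high; from here to the tip the blade thins to 3 mm. On the passage floor it lifts the seated post by 5 mm with the key's origin 51 mm before the base's axis, by 7 mm at 42 mm; the grip meets the base at 36 mm. The push takes 10 to 25 N; the key does not slip back.
- key_tip (a point): Middle of the blade's thin tip, on the underside, 95 mm ahead of the key's origin.
- key_grip (a point): Middle of the key's wooden grip, 22.5 mm behind the key's origin and 32 mm above its underside; grip it across its 16 mm width.
- rest: Wooden rest block fixed to the desk, 64 x 64 x 70 mm, origin at the centre of its underside; a 33 mm through hole in which the post waits, its collar lying on the top.
- ink_bottle: Bystander: dark blue ink bottle, 52 x 52 x 62 mm, origin at the centre of its underside.
- matchbox: Bystander: matchbox 36 x 55 x 14 mm, origin at the centre of its underside.
- eraser: Bystander: pink eraser 20 x 44 x 11 mm, origin at the centre of its underside.
Things that resemble listed ones, but are neither listed nor needed, are in the scene too. What is shaped like the post but purple or turquoise is not meant.

How it is judged:
By the outcome, as a careful person would: the job done as asked, in the order asked, and still so for the second after the job is handed in, with the robot touching nothing.
It also fails if it takes over 64 s, if anything falls off the work surface, if the arm or the gripper's body presses on something with over 40 N, if the wrist force passes 120 N, or if a joint passes its speed limit or range.

## Working session

There is one attempt and no reset: what is moved stays moved. The work goes in short steps, Python scripts to look and compute and a shell command to move; the robot and the scene stay as the last step left them, time stands still between calls to the robot, and variables do not carry over. Pictures are saved under pics/ and viewed, at most 10 in all, crops included, and the job is handed in when it is done.

```bash
mkdir -p pics; ls; cat > h.py <<'E'
import numpy as np, cv2
from cell import env
def cam(n):
    c=env.read_camera(n); return c
def world(c):
    "world xyz for each pixel"
    h,w=c["depth"].shape
    u,v=np.meshgrid(np.arange(w),np.arange(h))
    xd=(u-c["cx"])/c["fx"]; yd=(v-c["cy"])/c["fy"]
    x,y=xd.copy(),yd.copy()
    for _ in range(10):
        s=1+c["k1"]*(x*x+y*y); x=xd/s; y=yd/s
    P=np.stack([x,y,np.ones_like(x)],-1)*c["depth"][...,None]
    R=cv2.Rodrigues(np.array(c["rvec"],float))[0]
    return (P-np.array(c["tvec"],float).ravel())@R
E
python3 - <<'E'
from h import *
print(env.get_obs(), env.hold_point_z)
for n in("scene","top"):
    c=cam(n); cv2.imwrite(f"pics/{n}0.png",c["pixels"]); np.savez(f"{n}0.npz",**c)
    W=world(c); 
    print(n,c["fx"],c["k1"],"campos",-cv2.Rodrigues(np.array(c["rvec"],float))[0].T@np.array(c["tvec"]).ravel())
E
```

```text
pics
{'time_s': 0.0, 'qpos': array([76.44007424, 18.43982436, -4.0177612 , 83.17586775,  1.29667557,
       78.5413863 , -3.25972208]), 'joint_velocities': array([ 0.05715555,  0.06548769, -0.08224381,  0.10005158, -0.01231709,
       -0.04600805,  0.08800545]), 'effort': array([ 2.33416386e-04, -4.91288602e+01, -4.03900445e-01, -3.12530959e+01,
       -6.37785648e-02,  4.36322833e-02,  1.90002629e-04]), 'tool_pos': array([ 0.16109931, -0.6290744 ,  0.19144477]), 'tool_rot': array([-1.79888271e+02,  6.77020567e-03,  1.43724317e+01]), 'force': array([-0.60419596, -0.87047905,  0.16822794]), 'wrist_torque': array([-0.03658774, -0.00285854,  0.0042211 ]), 'grasp_force': 0.0, 'grip_width': 0.086861398716186} 0.0187
scene 516.8559072558796 -0.10573366633304018 campos [ 0.67159368 -0.45214895  0.83342987]
top 585.8254265304857 -0.07610142236396457 campos [0.35495684 0.02143698 1.07123448]
```

View pics/scene0.png

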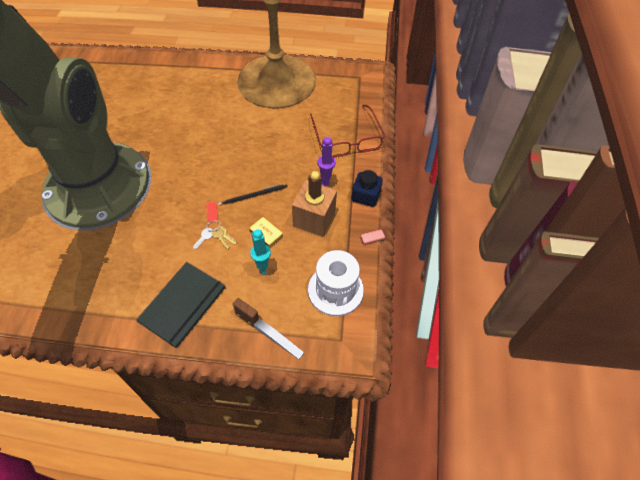

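View pics/top0.png

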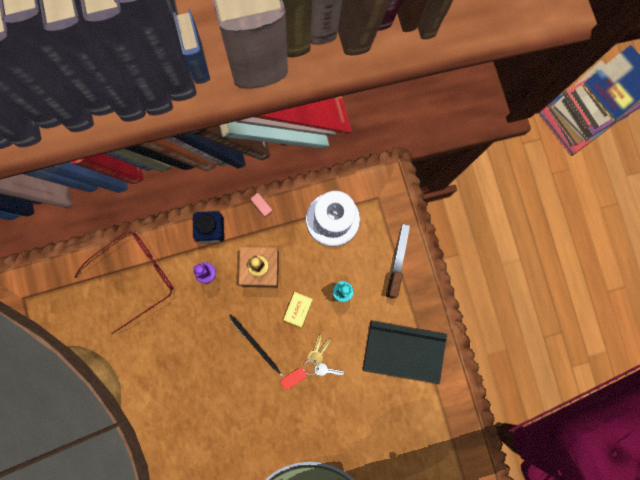

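The scene picture shows the rest with the post (scene 315,205; top 258,266), the base (scene 337,280; top 335,215), and the key on its way (scene 265,328; top grip 395,285, tip 404,228). The turquoise and purple lookalikes stand at top (343,291) and (205,272).

```bash
python3 - <<'E'
from h import *
L=lambda n:dict(np.load(n+"0.npz"))
t=L("top");s=L("scene");Wt=world(t);Ws=world(s)
np.set_printoptions(precision=4,suppress=True)
for n,W,pts in(("top",Wt,[(258,266),(245,252),(335,212),(335,240),(395,285),(404,230),(343,291),(205,272),(300,310),(261,204),(208,227),(200,330)]),("scene",Ws,[(315,178),(315,205),(337,270),(337,300),(245,310),(298,352),(300,222)])):
    for u,v in pts: print(n,u,v,W[v,u])
# fits
def circ(P):
    A=np.c_[2*P[:,:2],np.ones(len(P))]; x=np.linalg.lstsq(A,(P[:,:2]**2).sum(1),rcond=None)[0]; return x[:2],np.sqrt(x[2]+x[:2]@x[:2])
for n,W in(("top",Wt),("scene",Ws)):
    c0=Wt[212,335][:2]
    P=W.reshape(-1,3); d=np.hypot(*(P[:,:2]-c0).T)
    rim=P[(d<.08)&(abs(P[:,2]-.082)<.006)]
    print(n,"rim",len(rim),rim.mean(0),rim.min(0),rim.max(0),(rim.min(0)+rim.max(0))/2)
    foot=P[(d<.09)&(abs(P[:,2]-.010)<.004)]
    print("foot",len(foot),foot.min(0),foot.max(0))
    k0=Wt[285,395][:2]
    kk=P[(np.hypot(*(P[:,:2]-k0).T)<.15)&(P[:,2]>.03)&(P[:,2]<.06)&(np.hypot(*(P[:,:2]-k0).T)<.035)]
    r=cv2.minAreaRect((kk[:,:2]*1000).astype(np.float32)); print("grip",len(kk),r, kk[:,2].max())
    p0=Wt[266,258][:2]
    q=P[(np.hypot(*(P[:,:2]-p0).T)<.06)]
    r_=q[abs(q[:,2]-.070)<.004]; print("resttop",len(r_),cv2.minAreaRect((r_[:,:2]*1000).astype(np.float32)))
    hd=q[(q[:,2]>.085)&(np.hypot(*(q[:,:2]-p0).T)<.03)]; print("head",len(hd),hd.mean(0),hd.max(0),hd.min(0))
for n,c,(x0,y0,x1,y1) in(("top",t,(300,180,440,310)),("scene",s,(220,150,400,370))):
    im=c["pixels"][y0:y1,x0:x1]; f=min(800/im.shape[1],600/im.shape[0]); cv2.imwrite(f"pics/{n}c.png",cv2.resize(im,None,fx=f,fy=f,interpolation=cv2.INTER_CUBIC)); print(f)
E
```

```text
top 258 266 [0.4495 0.0886 0.1305]
top 245 252 [0.4797 0.1159 0.0682]
top 335 212 [ 0.5584 -0.041   0.0343]
top 335 240 [ 0.5114 -0.0429  0.0065]
top 395 285 [ 0.4263 -0.1456  0.0522]
top 404 230 [ 0.532  -0.1714  0.0045]
top 343 291 [ 0.4104 -0.0483  0.1328]
top 205 272 [0.439  0.1738 0.1284]
top 300 310 [0.3827 0.0201 0.0107]
top 261 204 [0.5763 0.0941 0.0103]
top 208 227 [0.5238 0.1821 0.0608]
top 200 330 [0.3453 0.2001 0.0013]
scene 315 178 [0.4621 0.0851 0.1359]
scene 315 205 [0.4665 0.0766 0.0699]
scene 337 270 [ 0.5502 -0.0273  0.0545]
scene 337 300 [ 0.5679 -0.0705  0.0325]
scene 245 310 [ 0.4347 -0.1536  0.0462]
scene 298 352 [ 0.5382 -0.1721  0.0021]
scene 300 222 [0.4435 0.059  0.0257]
top rim 1144 [ 0.5513 -0.0377  0.0822] [ 0.5161 -0.073   0.0762] [ 0.5877 -0.002   0.0879] [ 0.5519 -0.0375  0.082 ]
foot 746 [ 0.5017 -0.1188  0.006 ] [0.5968 0.011  0.014 ]
grip 251 ((429.0663757324219, -147.74000549316406), (16.467201232910156, 45.04416275024414), 76.33340454101562) 0.05221200484814306
resttop 1042 ((456.5484313964844, 93.77810668945312), (64.45061492919922, 63.56025695800781), 0.9019252061843872)
head 161 [0.4547 0.0919 0.1291] [0.4678 0.1049 0.1432] [0.445  0.0817 0.086 ]
scene rim 1152 [ 0.5542 -0.0405  0.0823] [ 0.5181 -0.0757  0.0761] [ 0.5896 -0.0031  0.0874] [ 0.5538 -0.0394  0.0818]
foot 851 [ 0.5042 -0.0886  0.006 ] [ 0.6036 -0.0008  0.0138]
grip 306 ((431.69482421875, -148.97067260742188), (16.6397762298584, 44.92631912231445), 76.7001724243164) 0.04966086927706883
resttop 676 ((458.72412109375, 91.64606475830078), (65.35484313964844, 66.87470245361328), 0.37418869137763977)
head 284 [0.4611 0.0865 0.1164] [0.471  0.0959 0.142 ] [0.447  0.078  0.0855]
4.615384615384615
2.727272727272727
```

View pics/scenec.png

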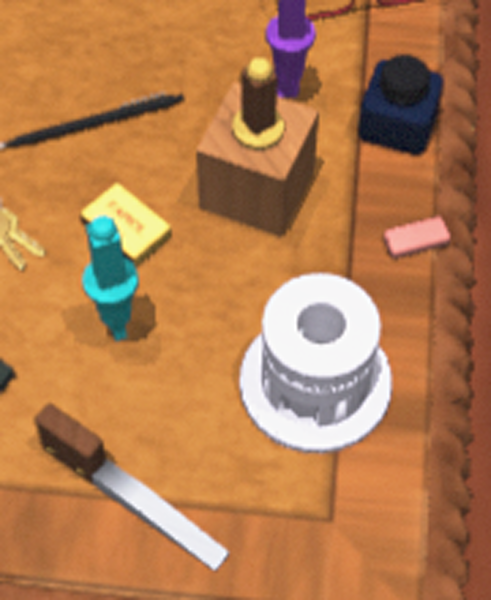

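The crop shows the base wall with several dark recesses low down (crop 285,410; 335,410; 375,390), so the mouth's direction needs an unrolled view.

```bash
cat >> h.py <<'E'
def proj(c,P):
    R,_=cv2.Rodrigues(np.array(c["rvec"],float)); Q=P@R.T+np.array(c["tvec"],float).ravel()
    x,y=Q[...,0]/Q[...,2],Q[...,1]/Q[...,2]; s=1+c["k1"]*(x*x+y*y)
    return x*s*c["fx"]+c["cx"],y*s*c["fy"]+c["cy"],Q[...,2]
E
python3 - <<'E'
from h import *
pix=[];dep=[]
for i in range(10):
    c=cam("scene"); pix.append(c["pixels"].astype(float)); dep.append(np.where(c["depth"]>0,c["depth"],np.nan))
c["pixels"]=np.mean(pix,0).astype(np.uint8); c["depth"]=np.nanmedian(dep,0); np.savez("sceneavg.npz",**c)
W=world(c)
b=np.array([.5538,-.0395])
a=np.radians(np.arange(-180,0,1.)); z=np.arange(.084,-.002,-.001)
A,Z=np.meshgrid(a,z)
P=np.stack([b[0]+.036*np.cos(A),b[1]+.036*np.sin(A),Z],-1)
u,v,_=proj(c,P)
un=cv2.remap(c["pixels"],u.astype(np.float32),v.astype(np.float32),cv2.INTER_LINEAR)
un=cv2.resize(un,(720,344),interpolation=cv2.INTER_LINEAR)
# depth radius map
Rr=np.hypot(W[...,0]-b[0],W[...,1]-b[1]).astype(np.float32)
ur=cv2.remap(Rr,u.astype(np.float32),v.astype(np.float32),cv2.INTER_NEAREST)
rm=cv2.applyColorMap(np.clip((ur-.01)/.04*255,0,255).astype(np.uint8),cv2.COLORMAP_JET)
im=np.vstack([un,cv2.resize(rm,(720,250),interpolation=cv2.INTER_NEAREST)])
for d in range(0,180,15): cv2.putText(im,str(d-180),(d*4,12),0,.35,(0,0,255),1); cv2.line(im,(d*4,14),(d*4,20),(0,0,255))
cv2.imwrite("pics/unroll.png",im)
np.set_printoptions(linewidth=250)
zi=[int(round((.084-q)/.001)) for q in (.034,.026,.022,.018,.014)]
print((ur[zi][:,10:170:4]*1000).round())
E
```

```text
[[35. 41. 39. 38. 38. 37. 35. 35. 35. 35. 35. 35. 35. 35. 34. 35. 33. 30. 25. 26. 25. 25. 25. 24. 25. 25. 35. 34. 35. 35. 35. 35. 35. 35. 35. 35. 35. 35. 35. 36.]
 [35. 38. 38. 37. 37. 36. 35. 35. 35. 35. 35. 35. 35. 35. 34. 34. 32. 29. 28. 29. 29. 29. 28. 27. 29. 29. 35. 34. 35. 34. 34. 35. 35. 35. 35. 35. 35. 35. 36. 36.]
 [35. 38. 37. 37. 36. 36. 35. 35. 35. 35. 35. 35. 35. 35. 35. 35. 32. 31. 31. 31. 30. 31. 30. 30. 31. 31. 34. 35. 35. 34. 35. 35. 35. 35. 35. 35. 35. 35. 35. 36.]
 [35. 37. 37. 36. 36. 36. 35. 35. 35. 35. 35. 35. 35. 35. 35. 35. 34. 32. 33. 33. 32. 33. 32. 31. 33. 33. 35. 35. 35. 35. 35. 35. 35. 35. 35. 35. 35. 35. 35. 35.]
 [35. 37. 36. 36. 36. 36. 35. 35. 36. 35. 36. 35. 35. 35. 35. 35. 35. 34. 35. 35. 34. 35. 34. 34. 35. 35. 34. 35. 35. 35. 35. 35. 35. 35. 35. 35. 36. 35. 35. 36.]]
```

View pics/unroll.png

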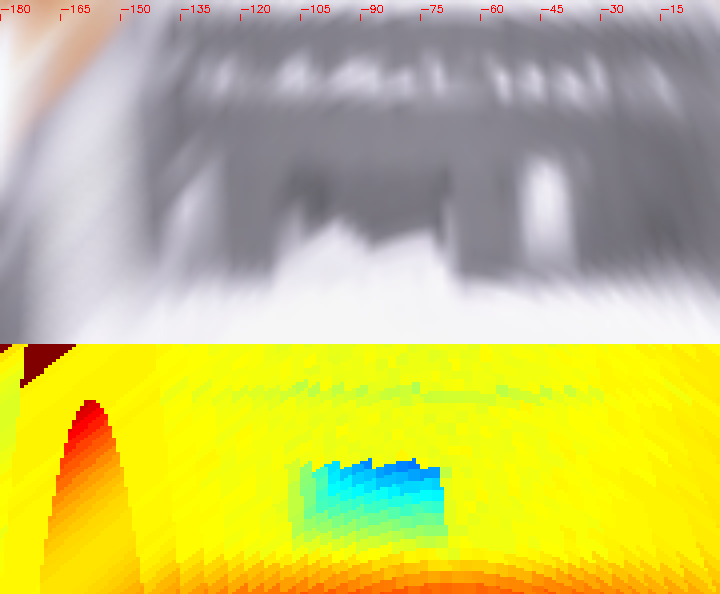

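The unrolled view shows the only depth opening around -108° to -70° (columns 290–445); the light spots at -135° and -45° are flat ornaments. I'll fit the opening's walls in 3D.

```bash
python3 - <<'E'
from h import *
c=dict(np.load("sceneavg.npz")); W=world(c); b=np.array([.5538,-.0395])
D=W-np.r_[b,0]; r=np.hypot(D[...,0],D[...,1]); 
m=(r<.0335)&(D[...,2]<.06)&(D[...,1]<0)
np.set_printoptions(precision=1,suppress=True,linewidth=250)
ys,xs=np.where(m); print(xs.min(),xs.max(),ys.min(),ys.max(),m.sum())
for v in range(ys.min(),ys.max()+1):
    q=[f"{1000*D[v,u,0]:.0f},{1000*D[v,u,1]:.0f},{1000*D[v,u,2]:.0f}" for u in range(xs.min()-1,xs.max()+2)]
    print(v,xs.min()-1,*q) if D[v,xs,2].max()<.07 else 0
# walls around, top camera bore interior
c=dict(np.load("top0.npz"));W=world(c);D=W-np.r_[.5519,-.0375,0]
r=np.hypot(D[...,0],D[...,1]);m=(r<.014);q=D[m];print((q[:,2]*1000).round())
E
```

```text
323 345 291 305 96
291 322 -14,-32,47 -12,-33,50 -10,-33,53 -8,-33,54 -6,-34,57 -4,-34,58 -2,-34,60 -1,-34,60 1,-34,61 3,-33,61 4,-32,62 6,-33,63 7,-31,62 10,-33,67 11,-32,67 13,-32,68 14,-32,68 16,-31,67 17,-30,67 19,-29,66 20,-26,61 21,-26,62 23,-24,61 24,-23,60 26,-23,61
292 322 -13,-32,44 -12,-32,45 -10,-33,48 -8,-34,51 -6,-34,53 -4,-34,54 -2,-34,57 -0,-35,59 1,-34,60 3,-34,60 5,-34,61 6,-33,60 8,-33,62 9,-32,60 11,-31,61 13,-31,61 14,-30,61 16,-30,61 17,-29,61 19,-28,60 20,-28,61 22,-26,60 23,-26,61 25,-24,59 26,-23,58
293 322 -13,-32,40 -11,-33,43 -9,-34,46 -7,-34,48 -6,-34,49 -4,-35,53 -2,-35,53 -0,-35,55 2,-35,57 3,-34,57 5,-34,58 7,-34,59 8,-34,60 10,-33,59 11,-32,60 13,-32,60 15,-31,60 16,-31,60 17,-29,59 19,-29,60 21,-28,59 22,-27,58 23,-26,57 25,-24,55 26,-23,54
294 322 -13,-32,36 -12,-31,36 -9,-33,42 -7,-34,44 -6,-34,46 -4,-34,48 -2,-35,50 0,-35,51 2,-34,52 3,-34,53 5,-34,54 7,-34,56 8,-34,56 10,-33,55 12,-33,56 13,-32,56 15,-31,56 16,-31,56 18,-30,56 19,-29,55 21,-28,55 22,-27,53 24,-25,52 25,-24,51 26,-23,50
295 322 -13,-32,33 -12,-31,33 -11,-29,29 -7,-35,42 -5,-34,42 
[... 2804 characters left out ...]
 67. 61. 63. 63. 64. 64. 60. 62. 65. 67. 73. 74. 64. 62. 55. 55. 56. 50. 54. 58. 58. 61. 62. 68. 75. 66. 59. 53. 56. 45. 44. 47. 48. 51. 54. 54. 59. 62. 73. 62. 53. 49. 44. 44. 41.
 41. 45. 40. 45. 52. 57. 58. 69. 70. 59. 50. 43. 40. 35. 37. 35. 37. 40. 41. 46. 50. 55. 65. 70. 68. 52. 44. 28. 26. 36. 35. 33. 34. 35. 34. 43. 48. 54. 61. 69. 64. 45. 20. 22. 24. 19. 32. 31. 34. 35. 37. 32. 45. 54. 60. 69. 68. 11.  9. 12. 13. 12.
  9. 29. 35. 31. 35. 34. 40. 52. 60. 70.  9. 11. 13. 10.  8. 12. 10.  9. 29. 33. 34. 29. 49. 60.  3.  9. 10. 12. 10. 11.  9. 12. 10. 28. 32. 36. 51. 63.  9.  8. 13. 11. 11.  9.  9.  9.  9. 11. 32. 55.  8. 12. 11. 10.  9. 10.  8.  8. 10. 45. 10. 11.
  8. 12.  8.  7.  9.]
```

```bash
python3 - <<'E'
from h import *
dep=[];pix=[]
for i in range(12):
    c=cam("top"); dep.append(np.where(c["depth"]>0,c["depth"],np.nan)); pix.append(c["pixels"].astype(float))
c["depth"]=np.nanmedian(dep,0); c["pixels"]=np.mean(pix,0).astype(np.uint8); np.savez("topavg.npz",**c)
W=world(c); b=np.array([.5519,-.0375,0]); C=-cv2.Rodrigues(np.array(c["rvec"],float))[0].T@np.array(c["tvec"]).ravel()
D=W-b
m=(np.hypot(D[...,0],D[...,1])<.02)&(D[...,2]<.041)
for v,u in zip(*np.where(m)):
    P=W[v,u]; t=(C[2]-.034)/(C[2]-P[2]); Q=C+(P-C)*t-b
    print(f"{u},{v}: z{1000*P[2]:.0f} at34 ({1000*Q[0]:.1f},{1000*Q[1]:.1f})")
# post/rest/head details
for n in("topavg","sceneavg"):
    c=dict(np.load(n+".npz"));W=world(c);D=W-np.array([.4576,.0927,0]);rr=np.hypot(D[...,0],D[...,1])
    for lo,hi in((.074,.09),(.09,.1),(.1,.11),(.11,.12),(.124,.128),(.129,.14)):
        q=D[(rr<.025)&(D[...,2]>lo)&(D[...,2]<hi)]
        if len(q): print(n,lo,len(q),(q.mean(0)*1000).round(1),(q.min(0)*1000).round(),(q.max(0)*1000).round())
    q=D[(rr<.022)&(abs(D[...,2]-.1165)<.008)]
c=dict(np.load("topavg.npz"));im=c["pixels"][240:295,230:290];a=cv2.resize(im,None,fx=7,fy=7,interpolation=cv2.INTER_CUBIC)
c=dict(np.load("sceneavg.npz"));im=c["pixels"][160:215,290:345];bb=cv2.resize(im,None,fx=7,fy=7,interpolation=cv2.INTER_CUBIC)
cv2.imwrite("pics/post.png",np.hstack([a,bb]))
E
```

```text
331,210: z38 at34 (10.1,3.7)
332,210: z40 at34 (10.2,1.9)
333,210: z38 at34 (10.2,0.1)
334,210: z39 at34 (10.2,-1.7)
335,210: z38 at34 (10.2,-3.6)
336,210: z38 at34 (10.3,-5.4)
329,211: z40 at34 (8.2,7.3)
330,211: z30 at34 (8.3,5.5)
331,211: z30 at34 (8.3,3.7)
332,211: z33 at34 (8.3,1.9)
333,211: z33 at34 (8.3,0.1)
334,211: z34 at34 (8.4,-1.8)
335,211: z34 at34 (8.4,-3.6)
336,211: z32 at34 (8.4,-5.4)
337,211: z35 at34 (8.4,-7.2)
329,212: z20 at34 (6.4,7.3)
330,212: z21 at34 (6.4,5.5)
331,212: z20 at34 (6.5,3.7)
332,212: z21 at34 (6.5,1.9)
333,212: z32 at34 (6.5,0.0)
334,212: z34 at34 (6.5,-1.8)
335,212: z34 at34 (6.5,-3.6)
336,212: z34 at34 (6.6,-5.4)
337,212: z34 at34 (6.6,-7.2)
338,212: z34 at34 (6.6,-9.0)
328,213: z10 at34 (4.5,9.1)
329,213: z11 at34 (4.6,7.3)
330,213: z11 at34 (4.6,5.5)
331,213: z12 at34 (4.6,3.7)
332,213: z11 at34 (4.6,1.8)
333,213: z9 at34 (4.7,0.0)
334,213: z29 at34 (4.7,-1.8)
335,213: z33 at34 (4.7,-3.6)
336,213: z34 at34 (4.7,-5.4)
337,213: z34 at34 (4.8,-7.2)
338,213: z33 at34 (4.8,-9.0)
339,213: z40 at34 (4.8,-10.8)
328,214: z10 at34 (2.7,9.1)
329,214: z11
[... 1559 characters left out ...]
 99.]
topavg 0.1 9 [ -7.2  -5.1 105.1] [-12. -11. 101.] [ -1.   3. 108.]
topavg 0.11 9 [ -6.5  -3.9 114.5] [-11. -11. 110.] [  0.   9. 120.]
topavg 0.124 3 [ -7.7  -2.2 126.2] [-12. -10. 124.] [ -1.   4. 127.]
topavg 0.129 118 [ -1.7  -0.  135.8] [-11. -10. 129.] [ 10.  11. 140.]
sceneavg 0.074 175 [ 3.2 -7.2 78.6] [-16. -19.  74.] [19. 14. 90.]
sceneavg 0.09 38 [ 3.5 -7.6 95. ] [ -8. -13.  90.] [ 12.  -0. 100.]
sceneavg 0.1 45 [  4.2  -7.3 105. ] [ -8. -13. 100.] [ 12.  -1. 110.]
sceneavg 0.11 45 [  4.6  -6.6 115. ] [ -8. -13. 110.] [ 13.   2. 120.]
sceneavg 0.124 21 [  3.8  -7.3 125.8] [ -8. -13. 124.] [ 13.   1. 128.]
sceneavg 0.129 89 [  2.7  -4.  134.9] [ -9. -11. 129.] [ 12.   5. 140.]
```

View pics/post.png

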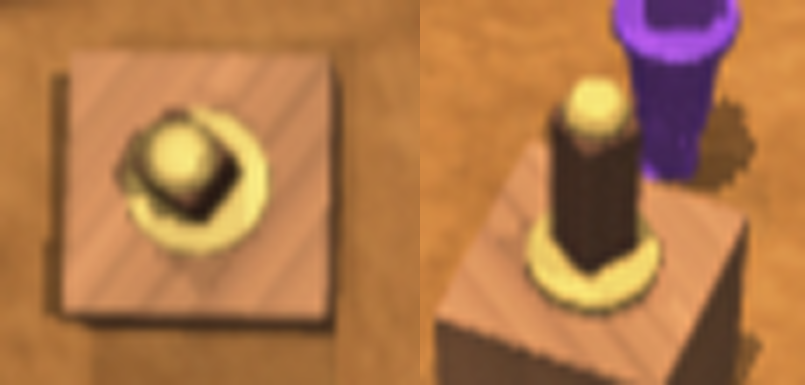

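The post crop shows the head rotated roughly 45° on the brass collar, with the purple one behind it. I'll fit its yaw, measure the turquoise post (close to the key grasp) and check the shelf clearance.

```bash
python3 - <<'E'
from h import *
from scipy.optimize import differential_evolution
cs=[dict(np.load("topavg.npz")),dict(np.load("sceneavg.npz"))]
off=[np.array([-.0011,.0011]),np.array([.0011,-.0011])]
for c,o in zip(cs,off):
    im=c["pixels"].astype(int); W=world(c)
    ctr=np.array([.4576,.0927])+o
    u,v,_=proj(c,np.r_[ctr,.105]); U,V=int(u),int(v); s=30
    sub=im[V-s:V+s,U-s:U+s]; dark=(sub.sum(2)<230)&(sub[...,2]>=sub[...,0]); 
    Dw=W[V-s:V+s,U-s:U+s]; dark&=(Dw[...,2]>.075)&(np.hypot(Dw[...,0]-ctr[0],Dw[...,1]-ctr[1])<.03)
    F=8
    dk=cv2.resize(dark.astype(np.uint8),None,fx=F,fy=F,interpolation=cv2.INTER_NEAREST)
    def sil(p):
        x,y,yaw=p; a=yaw+np.pi/4+np.arange(4)*np.pi/2; r=.009*2**.5
        P=np.array([[x+r*np.cos(q),y+r*np.sin(q),z] for z in(.077,.131) for q in a])
        bt=np.array([[x+.0065*np.cos(q),y+.0065*np.sin(q),z] for z in(.131,.140) for q in np.arange(0,6.28,.4)])
        M=np.zeros(dk.shape,np.uint8)
        for Q,val in((P,1),(bt,0)):
            uu,vv,_=proj(c,Q); h=cv2.convexHull(np.stack([(uu-U+s+.5)*F,(vv-V+s+.5)*F],1).astype(np.int32)); cv2.fillConvexPoly(M,h,val)
        return M
    def cost(p):
        M=sil(p); return -(M&dk).sum()/(M|dk).sum()
    best=[]
    for y0 in range(0,90,10):
        pass
    r=differential_evolution(cost,[(ctr[0]-.004,ctr[0]+.004),(ctr[1]-.004,ctr[1]+.004),(0,np.pi/2)],seed=1,maxiter=60,tol=1e-6)
    print("head",r.x[:2],np.degrees(r.x[2]),r.fun,dark.sum())
    for d in range(0,90,10):
        rr=min(cost([r.x[0]+i*.001,r.x[1]+j*.001,np.radians(d)]) for i in(-2,-1,0,1,2) for j in(-2,-1,0,1,2)); print(d,round(rr,3),end=" ")
    print()
    q=W[(np.hypot(W[...,0]-.412,W[...,1]+.049)<.03)&(W[...,2]>.085)]; print("turq",len(q),q.min(0),q.max(0),np.median(q,0))
    for lo,hi in((.064,.074),(.12,.15)):
        q=W[(np.hypot(W[...,0]-.412,W[...,1]+.049)<.03)&(W[...,2]>lo)&(W[...,2]<hi)]; print(lo,len(q),(q.min(0)+q.max(0))/2,q.min(0),q.max(0))
W=world(cs[0])
for u,v in((330,170),(330,120),(330,100),(330,20)): print(u,v,W[v,u])
E
```

```text
head [0.46049874 0.09775591] 78.22511277023064 1735347513989609.8 46
0 1649977108560782.8 10 1696564340449696.8 20 1753492782672010.5 30 1828039250194188.0 40 1849483063335627.8 50 1751162338495305.8 60 1693449377922478.0 70 1658134298760409.2 80 1656942789338862.0 
turq 144 [ 0.40285064 -0.06359889  0.08873572] [ 0.42555903 -0.04083136  0.13516566] [ 0.41350311 -0.0505725   0.13013528]
0.064 188 [ 0.41409076 -0.05216018  0.06915652] [ 0.3969602  -0.06854223  0.06529512] [ 0.43122132 -0.03577813  0.07301792]
0.12 122 [ 0.41420484 -0.05222745  0.12891544] [ 0.40285064 -0.06359889  0.12266522] [ 0.42555903 -0.04085601  0.13516566]
head [0.45471432 0.0876437 ] 72.88273089833615 828359785967467.9 214
0 789739878144941.5 10 807474023799936.2 20 845327837673428.0 30 833977307912181.5 40 802730377446020.1 50 785837269903277.9 60 773805280158964.0 70 769287462934632.1 80 775268726305351.9 
turq 250 [ 0.40510395 -0.06449144  0.08530501] [ 0.42792901 -0.047376    0.13433834] [ 0.41996085 -0.05791389  0.11762361]
0.064 184 [ 0.41655806 -0.05329504  0.06959363] [ 0.39915332 -0.07027701  0.06563663] [ 0.4339628  -0.03631307  0.07355063]
0.12 113 [ 0.4163018  -0.05583966  0.12735208] [ 0.40510395 -0.06430332  0.12036583] [ 0.42749965 -0.047376    0.13433834]
330 170 [ 0.64748493 -0.03383809 -0.00707695]
330 120 [ 0.75288224 -0.03434414 -0.0241034 ]
330 100 [ 0.80053639 -0.03501373 -0.04011038]
330 20 [ 0.75406768 -0.01458477  0.35492422]<stdin>:22: RuntimeWarning: overflow encountered in scalar negative
```

```bash
python3 - <<'E'
from h import *
from scipy.optimize import differential_evolution
cs=[dict(np.load("topavg.npz")),dict(np.load("sceneavg.npz"))]
off=[np.array([-.0011,.0011]),np.array([.0011,-.0011])]
for c,o in zip(cs,off):
    im=c["pixels"].astype(int); W=world(c)
    ctr=np.array([.4576,.0927])+o
    u,v,_=proj(c,np.r_[ctr,.105]); U,V=int(u),int(v); s=30
    sub=im[V-s:V+s,U-s:U+s]; dark=(sub.sum(2)<230)
    Dw=W[V-s:V+s,U-s:U+s]; dark&=(Dw[...,2]>.077)&(np.hypot(Dw[...,0]-ctr[0],Dw[...,1]-ctr[1])<.025)
    F=8
    dk=cv2.resize(dark.astype(np.uint8),None,fx=F,fy=F,interpolation=cv2.INTER_NEAREST)
    def cost(p):
        x,y,yaw=p; a=yaw+np.pi/4+np.arange(4)*np.pi/2; r=.009*2**.5
        P=np.array([[x+r*np.cos(q),y+r*np.sin(q),z] for z in(.077,.131) for q in a])
        bt=np.array([[x+.0065*np.cos(q),y+.0065*np.sin(q),z] for z in(.131,.140) for q in np.arange(0,6.28,.4)])
        M=np.zeros(dk.shape,np.uint8)
        for Q,val in((P,1),(bt,0)):
            uu,vv,_=proj(c,Q); h=cv2.convexHull(np.stack([(uu-U+s+.5)*F,(vv-V+s+.5)*F],1).astype(np.int32)); cv2.fillConvexPoly(M,h,val)
        return -float((M&dk).sum())/float((M|dk).sum())
    r=differential_evolution(cost,[(ctr[0]-.004,ctr[0]+.004),(ctr[1]-.004,ctr[1]+.004),(0,np.pi/2)],seed=1,maxiter=60,tol=1e-6)
    print("head",r.x[:2],np.degrees(r.x[2]),r.fun,dark.sum())
    for d in range(0,90,10):
        rr=min(cost([r.x[0]+i*.001,r.x[1]+j*.001,np.radians(d)]) for i in(-1,0,1) for j in(-1,0,1)); print(d,round(rr,3),end=" ")
    print()
W=world(cs[0])
for u in (410,420,430,440,450): print(u,W[216,u])
for u in (400,410,420,430,440): print(u,W[285,u])
E
```

```text
head [0.45442572 0.09240129] 45.60263568072438 -0.3969136660642291 45
0 -0.35 10 -0.342 20 -0.348 30 -0.358 40 -0.381 50 -0.386 60 -0.369 70 -0.359 80 -0.357 
head [0.4590029  0.09161657] 35.47537005210291 -0.7867487540310759 214
0 -0.759 10 -0.766 20 -0.685 30 -0.749 40 -0.777 50 -0.74 60 -0.719 70 -0.717 80 -0.73 
410 [ 5.59558373e-01 -1.84006485e-01 -4.32282510e-04]
420 [ 0.56057476 -0.20377394 -0.00433215]
430 [ 0.56196786 -0.22416964 -0.01017314]
440 [ 0.70899569 -0.43087812 -0.77573833]
450 [ 0.70944174 -0.46375692 -0.77554423]
400 [ 0.42997622 -0.1633071   0.00075105]
410 [ 4.30176793e-01 -1.82055850e-01 -1.55719876e-04]
420 [ 0.4303518  -0.20081407 -0.00073996]
430 [ 4.30449373e-01 -2.19402649e-01 -2.67201024e-04]
440 [ 0.43093115 -0.23935502 -0.00528441]
```

```bash
python3 - <<'E'
from h import *
def bp(c,u,v,z):
    K=np.array([[c["fx"],0,c["cx"]],[0,c["fy"],c["cy"]],[0,0,1]],float)
    x,y=cv2.undistortPoints(np.array([[[u,v]]],float),K,np.array([float(c["k1"]),0,0,0]))[0,0]
    R=cv2.Rodrigues(np.array(c["rvec"],float))[0]; C=-R.T@np.array(c["tvec"]).ravel(); d=R.T@np.array([x,y,1]); return C+d*(z-C[2])/d[2]
s=dict(np.load("sceneavg.npz")); t=dict(np.load("topavg.npz"))
Q=[bp(s,290+(x-420)/7,160+y/7,.077) for x,y in((553,240),(590,273),(640,240))]
for a,b in((0,1),(1,2)): d=Q[b]-Q[a]; print(Q[a],np.linalg.norm(d)*1000,np.degrees(np.arctan2(d[1],d[0])))
Q=[bp(t,230+x/7,240+y/7,.131) for x,y in((128,165),(180,112),(240,172),(195,222))]
for a,b in((1,2),(2,3),(3,0),(0,1)): d=Q[b]-Q[a]; print(Q[a],np.linalg.norm(d)*1000,np.degrees(np.arctan2(d[1],d[0])))
E
```

```text
[0.44890707 0.09021128 0.077     ] 14.588470627241266 -25.756715761159615
[0.46204613 0.08387185 0.077     ] 17.199595259602642 62.15729128834054
[0.46557336 0.09256457 0.131     ] 19.661907231792032 -134.31882395968958
[0.45183656 0.07849719 0.131     ] 15.40891292697657 139.06628849747162
[0.44019562 0.08859289 0.131     ] 20.3330537329082 50.32333173987201
[0.45317735 0.10424242 0.131     ] 17.030366698777343 -43.291289023728986
```

```bash
python3 -m jog '[{"dp":[41.1,-23.5,-4],"twist":-43,"fingers":0.55},{"dp":[41.1,-23.5,-4],"twist":-43,"fingers":0.55},{"dp":[41.1,-23.5,-4],"twist":-43,"fingers":0.55},{"dp":[41.1,-23.5,-4],"twist":-43,"fingers":0.55},{"dp":[41.1,-23.5,-4],"twist":-43,"fingers":0.55},{"dp":[41.1,-23.5,-4],"twist":-43,"fingers":0.55},{"dp":[41.1,-23.5,-4],"twist":-43,"fingers":0.55},{"dp":[41.1,-23.5,-4],"twist":-43,"fingers":0.55}]'
```

```text
time_s: 2.2
tool_pos: [0.5037, -0.2965, 0.2332]
tool_rot: [179.9, -0.1, 57.6]
force: [-0.9, -0.8, 0.3]
grip_width: 0.0476
grasp_force: 0.0
```

```bash
cat > go.py <<'E'
# go.py cx cy cyaw cz  tx ty tz tyaw -> dp(cm), twist ; first four = commanded pose
import sys,numpy as np
x,y,z,w,X,Y,Z,Wd=map(float,sys.argv[1:9]); a=np.radians(w); d=np.array([X-x,Y-y])*100
print("dp",round(d@[np.cos(a),np.sin(a)],2),round(d@[np.sin(a),-np.cos(a)],2),round((z-Z)*100,2),"twist",round(w-Wd,1), "rows",np.hypot(*d)/6.25)
E
python3 go.py .5008 -.3004 .233 57.37 .4576 .0927 .20 57.37
```

```text
dp 30.78 -24.83 3.3 twist 0.0 rows 6.327465969880834
```

```bash
python3 -m jog '[{"dp":[30.8,-24.8,3.3],"twist":0,"fingers":0.55},{"dp":[30.8,-24.8,3.3],"twist":0,"fingers":0.55},{"dp":[30.8,-24.8,3.3],"twist":0,"fingers":0.55},{"dp":[30.8,-24.8,3.3],"twist":0,"fingers":0.55},{"dp":[30.8,-24.8,3.3],"twist":0,"fingers":0.55},{"dp":[30.8,-24.8,3.3],"twist":0,"fingers":0.55},{"dp":[30.8,-24.8,3.3],"twist":0,"fingers":0.55},{"dp":[30.8,-24.8,3.3],"twist":0,"fingers":0.55}]'
python3 - <<'E'
from h import *
c=cam("scene"); print(env.get_obs()["tool_pos"],env.get_obs()["tool_rot"])
cv2.imwrite("pics/over.png",cv2.resize(c["pixels"][80:260,220:440],None,fx=3,fy=3,interpolation=cv2.INTER_CUBIC))
W=world(c)
E
```

```text
time_s: 3.2
tool_pos: [0.4579, 0.0948, 0.1997]
tool_rot: [180.0, 0.0, 57.6]
force: [-0.1, 0.0, -0.1]
grip_width: 0.048
grasp_force: 0.0
[0.45840325 0.09273625 0.19966292] [1.79950454e+02 3.44745435e-02 5.74298937e+01]
```

View pics/over.png

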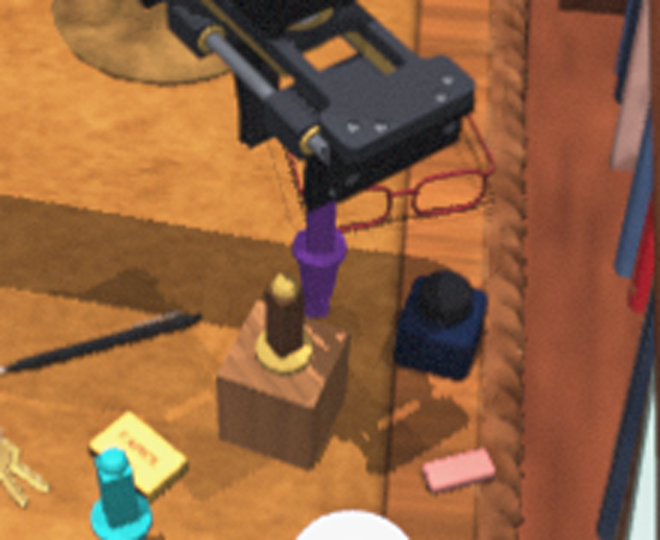

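The gripper hangs above the post, whose head (crop 285,320) is clear of the fingers; I lower and grip.

```bash
python3 -m jog '[{"dp":[0,0,5],"fingers":0.55,"twist":0},{"dp":[0,0,9],"fingers":0.55,"twist":0},{"dp":[0,0,10.8],"fingers":0.55,"twist":0},{"dp":[0,0,10.8],"fingers":0.55,"twist":0},{"dp":[0,0,10.8],"fingers":0,"twist":0},{"dp":[0,0,10.8],"fingers":0,"twist":0},{"dp":[0,0,10.8],"fingers":0,"twist":0},{"dp":[0,0,10.8],"fingers":0,"twist":0}]' 12
python3 -c "
from cell import env;o=env.get_obs();print(o['force'],o['wrist_torque'],o['grip_width'])"
```

```text
time_s: 4.25
tool_pos: [0.4585, 0.0932, 0.0919]
tool_rot: [180.0, -0.0, 57.4]
force: [-0.5, 0.3, 1.3]
grip_width: 0.0179
grasp_force: 11.9
[-0.47417514  0.32195328  1.31807675] [ 0.07177556 -0.01114176 -0.05597488] 0.01793382016807251
```

```bash
python3 -m jog '[{"dp":[0,0,0],"fingers":0,"twist":0},{"dp":[0,0,0],"fingers":0,"twist":0},{"dp":[0,0,-3],"fingers":0,"twist":0},{"dp":[0,0,-8],"fingers":0,"twist":0},{"dp":[0,0,-11.5],"fingers":0,"twist":0},{"dp":[0,0,-11.5],"fingers":0,"twist":0},{"dp":[0,0,-11.5],"fingers":0,"twist":0}]' 45
python3 - <<'E'
from h import *
o=env.get_obs();print(o['force'],o['wrist_torque'],o['grip_width'],o['tool_pos'])
c=cam("scene"); np.savez("lift.npz",**c)
z=o['tool_pos'][2]-.0863; u,v,_=proj(c,np.r_[o['tool_pos'][:2],z+.03]); print(u,v,z); U,V=int(u),int(v)
cv2.imwrite("pics/lift.png",cv2.resize(c["pixels"][V-50:V+50,U-60:U+60],None,fx=6,fy=6,interpolation=cv2.INTER_CUBIC))
E
```

```text
time_s: 5.12
tool_pos: [0.4574, 0.0928, 0.2051]
tool_rot: [-179.9, 0.1, 57.4]
force: [-0.2, -0.1, -2.0]
grip_width: 0.0174
grasp_force: 44.9
[-0.16747217 -0.09249854 -1.99571907] [-0.06176431 -0.00616791  0.04380157] 0.01740648796735409 [0.4574155  0.09276268 0.20511966]
314.2443967114379 169.25785841646052 0.11881965593950876
```

View pics/lift.png

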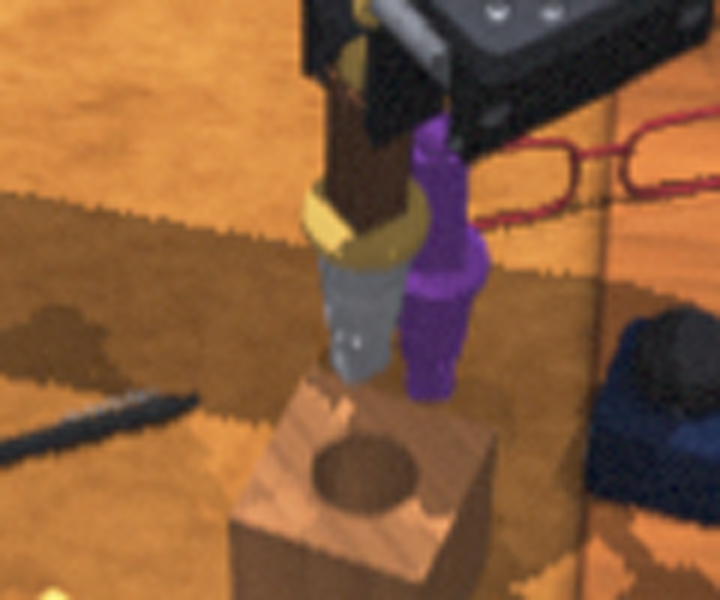

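The picture shows the shank and tang lifted clear of the rest (end at crop 360,380), but from this angle the tang's axes look alike; I'll carry it over the base, turned so that the view decides.

```bash
python3 go.py .4576 .0927 .207 57.37 .553 -.0386 .217 16
```

```text
dp -5.91 15.11 -1.0 twist 41.4 rows 2.596778311677761
```

```bash
python3 -m jog '[{"dp":[-2,5,-1],"twist":10.4,"fingers":0},{"dp":[-4,10,-1],"twist":20.8,"fingers":0},{"dp":[-5.9,15.1,-1],"twist":31.2,"fingers":0},{"dp":[-5.9,15.1,-1],"twist":41.4,"fingers":0},{"dp":[-5.9,15.1,-1],"twist":41.4,"fingers":0},{"dp":[-5.9,15.1,-1],"twist":41.4,"fingers":0}]'
python3 - <<'E'
from h import *
c=cam("scene"); o=env.get_obs();print(o['tool_pos'],o['tool_rot'],o['force'])
np.savez("ovb.npz",**c)
z=o['tool_pos'][2]-.0863; u,v,_=proj(c,np.r_[o['tool_pos'][:2],z+.02]); print(u,v,z); U,V=int(u),int(v)
cv2.imwrite("pics/ovb.png",cv2.resize(c["pixels"][V-40:V+60,U-60:U+60],None,fx=6,fy=6,interpolation=cv2.INTER_CUBIC))
E
```

```text
time_s: 5.92
tool_pos: [0.553, -0.0369, 0.2157]
tool_rot: [-180.0, 0.1, 16.2]
force: [-0.2, 0.3, -1.9]
grip_width: 0.0174
grasp_force: 44.9
[ 0.55309192 -0.03699453  0.21602666] [-1.79990092e+02  5.26700232e-02  1.62077011e+01] [-0.27444195 -0.36241646 -2.66292993]
339.4858210943267 245.6571036371075 0.12972666374169045
```

View pics/ovb.png

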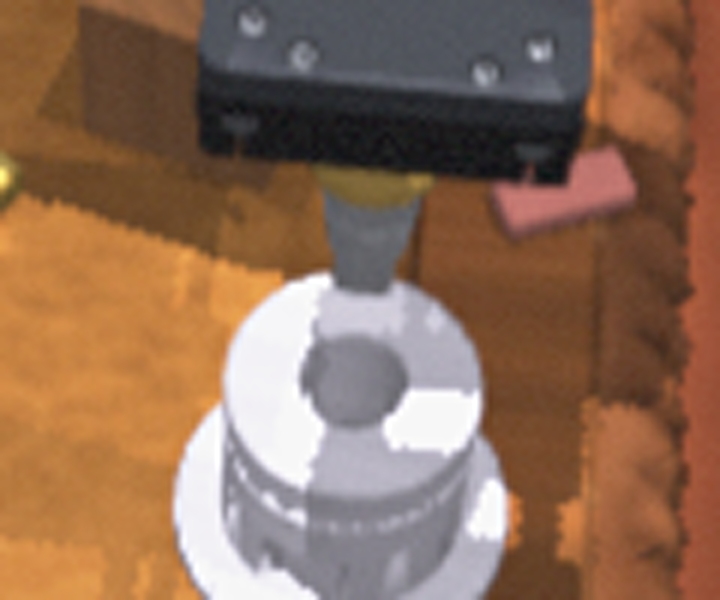

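The tang's lower end spans crop 335–392 (about 14 mm), so its broad side faces the camera: post x lies along tool x. Now turn to the slot estimate (57°) and lower to just above the plate.

```bash
python3 -m jog '[{"dp":[0,0,2],"twist":-10.5,"fingers":0},{"dp":[0,0,3],"twist":-21,"fingers":0},{"dp":[0,0,3],"twist":-31.5,"fingers":0},{"dp":[0,0,4],"twist":-41,"fingers":0},{"dp":[0,0,6],"twist":-41,"fingers":0},{"dp":[0,0,7.5],"twist":-41,"fingers":0},{"dp":[0,0,8.8],"twist":-41,"fingers":0},{"dp":[0,0,9.2],"twist":-41,"fingers":0}]'
python3 -c "
from cell import env;o=env.get_obs();print(o['tool_pos'],o['force'],o['wrist_torque'])"
```

```text
time_s: 6.98
tool_pos: [0.5537, -0.0379, 0.1236]
tool_rot: [-180.0, -0.0, 56.9]
force: [1.7, 0.5, -0.6]
grip_width: 0.0175
grasp_force: 44.9
[ 0.5536811  -0.03792604  0.12359203] [ 1.72645594  0.50433912 -0.60460466] [ 0.04907474 -0.25112238  0.01145196]
```

```bash
python3 -m jog '[{"dp":[0,0,0.2],"twist":0,"fingers":0},{"dp":[0,0,0.4],"twist":0,"fingers":0},{"dp":[0,0,0.6],"twist":0,"fingers":0},{"dp":[0,0,0.6],"twist":0,"fingers":0}]'
python3 -c "
from cell import env;o=env.get_obs();print(o['tool_pos'],o['force'],o['wrist_torque'])"
```

```text
time_s: 7.48
tool_pos: [0.5537, -0.0382, 0.1185]
tool_rot: [180.0, 0.0, 57.0]
force: [0.1, 0.1, -2.0]
grip_width: 0.0176
grasp_force: 44.9
[ 0.55372822 -0.03820729  0.11846628] [ 0.12448168  0.05219227 -2.03569382] [-0.02287186 -0.20793246  0.04579269]
```

```bash
python3 -m jog '[{"dp":[0,0,0.2],"twist":0,"fingers":0},{"dp":[0,0,0.4],"twist":0,"fingers":0},{"dp":[0,0,0.5],"twist":0,"fingers":0},{"dp":[0,0,0.5],"twist":0,"fingers":0}]'
python3 -c "
from cell import env;o=env.get_obs();print(o['tool_pos'],o['force'],o['wrist_torque'])"
```

```text
time_s: 7.98
tool_pos: [0.5535, -0.038, 0.1132]
tool_rot: [-180.0, 0.0, 57.0]
force: [1.0, -0.6, -3.4]
grip_width: 0.0171
grasp_force: 44.9
[ 0.55346657 -0.03798921  0.11319176] [ 1.0138749  -0.57445798 -3.37160579] [ 0.00392992 -0.30223683  0.03036423]
```

The tang entered the slot straight away (origin about 27 mm, no resistance). Continue down towards the catches.

```bash
python3 -m jog '[{"dp":[0,0,0.2],"twist":0,"fingers":0},{"dp":[0,0,0.4],"twist":0,"fingers":0},{"dp":[0,0,0.5],"twist":0,"fingers":0},{"dp":[0,0,0.5],"twist":0,"fingers":0}]'
python3 -c "
from cell import env;o=env.get_obs();print(o['tool_pos'],o['force'],o['wrist_torque'])"
```

```text
time_s: 8.48
tool_pos: [0.5533, -0.0381, 0.1079]
tool_rot: [-180.0, 0.0, 57.0]
force: [1.0, -0.4, -3.5]
grip_width: 0.0175
grasp_force: 44.9
[ 0.55333497 -0.03814322  0.10787809] [ 0.99332798 -0.40240165 -3.50728791] [-0.03948514 -0.34003285  0.0415537 ]
```

```bash
python3 -m jog '[{"dp":[0,0,0.1],"twist":3,"fingers":0},{"dp":[0,0,0.2],"twist":-3,"fingers":0},{"dp":[0,0,0.25],"twist":3,"fingers":0},{"dp":[0,0,0.3],"twist":-3,"fingers":0},{"dp":[0,0,0.35],"twist":3,"fingers":0},{"dp":[0,0,0.4],"twist":-3,"fingers":0},{"dp":[0,0,0.4],"twist":0,"fingers":0}]'
python3 -c "
from cell import env;o=env.get_obs();print(o['tool_pos'],o['force'],o['wrist_torque'])"
```

```text
time_s: 9.35
tool_pos: [0.5538, -0.0382, 0.1045]
tool_rot: [180.0, 0.0, 56.9]
force: [0.8, -0.3, -1.5]
grip_width: 0.0174
grasp_force: 44.9
[ 0.55379636 -0.03817744  0.10447669] [ 0.78368571 -0.31853897 -1.46634283] [-0.10220274 -0.315001    0.01228079]
```

```bash
python3 -m jog '[{"dp":[0,0,0.05],"twist":4,"fingers":0},{"dp":[0,0,0.1],"twist":-4,"fingers":0},{"dp":[0,0,0.15],"twist":4,"fingers":0},{"dp":[0,0,0.2],"twist":-4,"fingers":0},{"dp":[0,0,0.2],"twist":0,"fingers":0}]'
python3 -c "
from cell import env;o=env.get_obs();print(o['tool_pos'],o['force'],o['wrist_torque'])"
```

```text
time_s: 9.98
tool_pos: [0.5542, -0.0377, 0.1043]
tool_rot: [179.9, -0.0, 57.0]
force: [-2.0, 0.4, 8.6]
grip_width: 0.0174
grasp_force: 44.9
[ 0.55424607 -0.03770322  0.10433807] [-1.95451908  0.39442885  8.63139681] [0.00441962 0.51834262 0.03810678]
```

```bash
python3 -m jog '[{"dp":[0,0,0.05],"twist":4,"fingers":0},{"dp":[0,0,0.1],"twist":-4,"fingers":0},{"dp":[0,0,0.15],"twist":4,"fingers":0},{"dp":[0,0,0.15],"twist":-4,"fingers":0},{"dp":[0,0,0.15],"twist":0,"fingers":0}]'
python3 -c "
from cell import env;o=env.get_obs();print(o['tool_pos'],o['force'],o['wrist_torque'])"
```

```text
time_s: 10.6
tool_pos: [0.5545, -0.0376, 0.1043]
tool_rot: [179.9, 0.0, 57.0]
force: [-5.7, 1.1, 16.8]
grip_width: 0.0176
grasp_force: 44.9
[ 0.55447424 -0.03761342  0.10425093] [-5.7222466   1.13005994 16.79628966] [0.1051773  1.28194467 0.08780761]
```

Hard stop at origin ≈ 18.0 mm under ~19 N: it is home. Relax, release and rise.

```bash
python3 -m jog '[{"dp":[0,0,-0.2],"twist":0,"fingers":0},{"dp":[0,0,-0.32],"twist":0,"fingers":0},{"dp":[0,0,-0.32],"twist":0,"fingers":0.5},{"dp":[0,0,-0.32],"twist":0,"fingers":0.5},{"dp":[0,0,-0.32],"twist":0,"fingers":0.5},{"dp":[0,0,-3],"twist":0,"fingers":0.5},{"dp":[0,0,-8],"twist":0,"fingers":0.8},{"dp":[0,0,-13],"twist":0,"fingers":0.8}]'
python3 -c "
from cell import env;o=env.get_obs();print(o['tool_pos'],o['force'],o['wrist_torque'],o['grip_width'])"
```

```text
time_s: 11.6
tool_pos: [0.5533, -0.038, 0.2321]
tool_rot: [-180.0, 0.0, 57.0]
force: [1.1, -0.4, 0.5]
grip_width: 0.0561
grasp_force: 0.0
[ 0.55331883 -0.03797676  0.23212998] [ 1.12378128 -0.38762373  0.47974917] [-0.05432178 -0.16789146 -0.04236945] 0.05612998231994041
```

```bash
python3 go.py .5532 -.0382 .2325 57 .4304 -.1483 .12 76.5
```

```text
dp -15.92 -4.3 11.25 twist -19.5 rows 2.6388773370507392
```

```bash
python3 -m jog '[{"dp":[-5,-1.4,0],"twist":-10,"fingers":0.9},{"dp":[-11,-3,0],"twist":-19.5,"fingers":0.9},{"dp":[-15.9,-4.3,0],"twist":-19.5,"fingers":0.9},{"dp":[-15.9,-4.3,5],"twist":-19.5,"fingers":0.9},{"dp":[-15.9,-4.3,11.2],"twist":-19.5,"fingers":0.9},{"dp":[-15.9,-4.3,16.5],"twist":-19.5,"fingers":0.9},{"dp":[-15.9,-4.3,16.5],"twist":-19.5,"fingers":0.9}]'
python3 - <<'E'
from h import *
c=cam("scene");o=env.get_obs();print(o['tool_pos'],o['tool_rot'],o['force'],o['grip_width'])
cv2.imwrite("pics/key1.png",cv2.resize(c["pixels"][230:390,180:400],None,fx=3.6,fy=3.6,interpolation=cv2.INTER_CUBIC))
E
```

```text
time_s: 12.48
tool_pos: [0.4274, -0.1464, 0.0629]
tool_rot: [-179.5, -0.1, 76.5]
force: [0.2, -0.3, 0.3]
grip_width: 0.0788
grasp_force: 0.0
[ 0.4300723  -0.14723818  0.06560436] [-1.79838220e+02 -7.45335889e-02  7.64962710e+01] [-0.106092    0.13036836  0.78287221] 0.07827491879296808
```

View pics/key1.png

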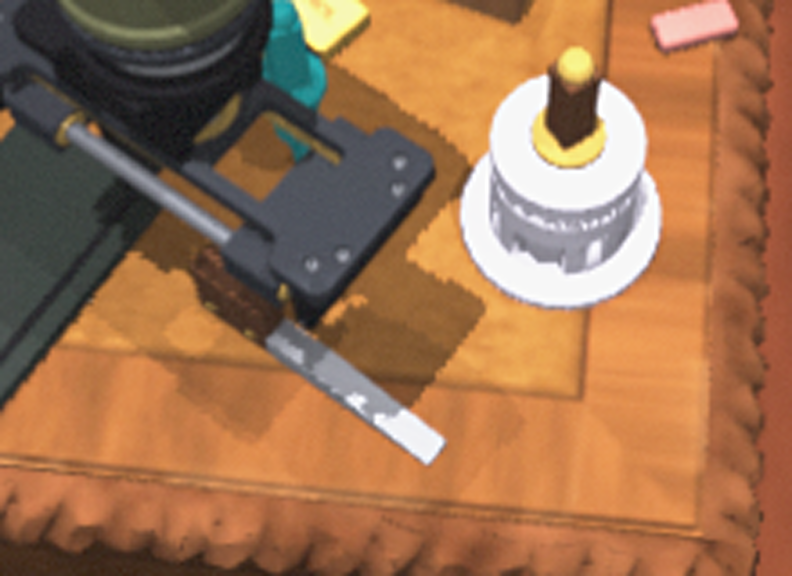

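The picture shows the post seated with its collar (crop 568,140) on the rim, and the open fingers straddling the key's grip (crop 240,290) lengthwise. Lower, grip, lift.

```bash
python3 -m jog '[{"dp":[0,0,2.5],"twist":0,"fingers":0.9},{"dp":[0,0,4.3],"twist":0,"fingers":0.9},{"dp":[0,0,4.3],"twist":0,"fingers":0.3},{"dp":[0,0,4.3],"twist":0,"fingers":0.3},{"dp":[0,0,4.3],"twist":0,"fingers":0.3},{"dp":[0,0,4.3],"twist":0,"fingers":0.3}]' 25
python3 -c "
from cell import env;o=env.get_obs();print(o['tool_pos'],o['force'],o['wrist_torque'],o['grip_width'])"
```

```text
time_s: 13.28
tool_pos: [0.4315, -0.1482, 0.0238]
tool_rot: [179.9, 0.0, 76.5]
force: [1.3, -0.6, -0.2]
grip_width: 0.0462
grasp_force: 0.0
[ 0.43149954 -0.1482478   0.02382112] [ 1.27016408 -0.57480384 -0.21909133] [-0.00988021 -0.12814357 -0.06699776] 0.04623603992974615
```

```bash
python3 -m jog '[{"dp":[0,0,0],"twist":0,"fingers":0.3},{"dp":[0,0,0],"twist":0,"fingers":0.3},{"dp":[0,0,-1.5],"twist":0,"fingers":0.3},{"dp":[-1.5,2,-3],"twist":0,"fingers":0.3},{"dp":[-3.4,3.9,-3],"twist":-10,"fingers":0.3},{"dp":[-3.4,3.9,-3],"twist":-20,"fingers":0.3},{"dp":[-3.4,3.9,-3],"twist":-30,"fingers":0.3},{"dp":[-3.4,3.9,-3],"twist":-40,"fingers":0.3}]'
python3 -c "
from cell import env;o=env.get_obs();print(o['tool_pos'],o['force'],o['wrist_torque'],o['grip_width'])"
```

```text
time_s: 14.28
tool_pos: [0.4613, -0.1903, 0.054]
tool_rot: [180.0, 0.0, 116.8]
force: [-0.1, -0.1, -0.1]
grip_width: 0.026
grasp_force: 0.0
[ 0.46131321 -0.19029828  0.05403635] [-0.10041036 -0.09540161 -0.05548673] [ 0.03835723 -0.14697788  0.02160874] 0.025997434514798294
```

```bash
python3 -m jog '[{"dp":[0,0,0],"twist":-10,"fingers":0.3},{"dp":[0,0,0],"twist":-20,"fingers":0.3},{"dp":[0,0,0],"twist":-30,"fingers":0.3},{"dp":[0,0,0],"twist":-40,"fingers":0.3},{"dp":[0,0,0],"twist":-50,"fingers":0.3},{"dp":[0,0,0],"twist":-60,"fingers":0.3},{"dp":[0,0,0],"twist":-63.5,"fingers":0.3},{"dp":[0,0,0],"twist":-63.5,"fingers":0.3}]'
python3 - <<'E'
from h import *
o=env.get_obs();print(o['tool_pos'],o['tool_rot'],o['force'],o['wrist_torque'],o['qpos'])
c=cam("scene")
cv2.imwrite("pics/key2.png",cv2.resize(c["pixels"][230:390,180:400],None,fx=3.6,fy=3.6,interpolation=cv2.INTER_CUBIC))
E
```

```text
time_s: 15.28
tool_pos: [0.4612, -0.1904, 0.0538]
tool_rot: [-180.0, 0.0, 179.9]
force: [0.5, -0.8, -0.0]
grip_width: 0.0258
grasp_force: 0.0
[ 0.46123348 -0.19041092  0.0538499 ] [-1.79963670e+02  3.69143589e-02  1.79911953e+02] [ 0.54357145 -0.84832337 -0.01610398] [ 0.08909279 -0.13873667  0.0043148 ] [ 64.95309789  11.77113535 -49.2570461  112.23136267  10.27011608
  60.37671472 101.10032122]
```

View pics/key2.png

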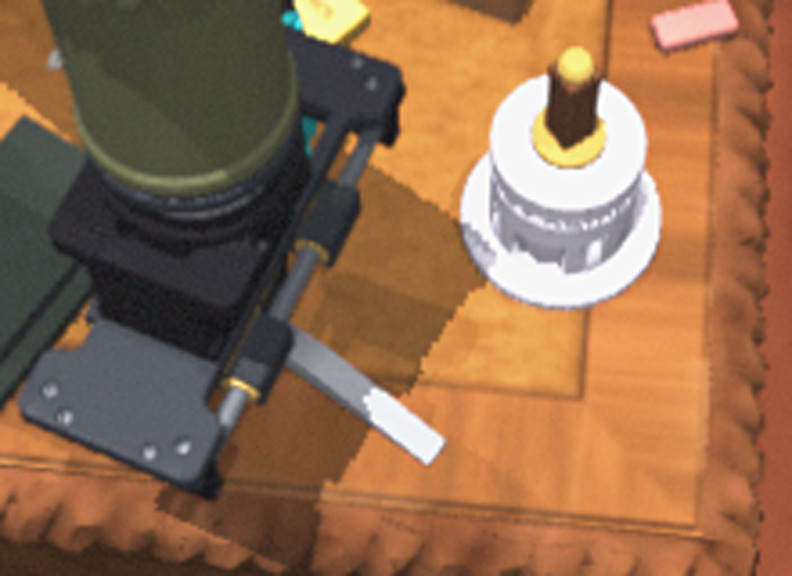

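The key is still lying where it was (tip at crop 435,450): the grip slipped. I back off and re-measure it.

```bash
python3 -m jog '[{"dp":[0,0,-4],"twist":10,"fingers":0.5},{"dp":[-3,0,-8],"twist":20,"fingers":0.5},{"dp":[-6,0,-12],"twist":30,"fingers":0.5},{"dp":[-10,0,-14],"twist":40,"fingers":0.5},{"dp":[-12,0,-14],"twist":50,"fingers":0.5},{"dp":[-12,0,-14],"twist":60,"fingers":0.5},{"dp":[-12,0,-14],"twist":70,"fingers":0.5},{"dp":[-12,0,-14],"twist":80,"fingers":0.5}]'
cat > key.py <<'E'
from h import *
o=env.get_obs();print(o['tool_pos'],o['tool_rot'])
for n in("top","scene"):
    c=cam(n);W=world(c);P=W.reshape(-1,3)
    k0=np.array([.4304,-.1483]);d=np.hypot(*(P[:,:2]-k0).T)
    kk=P[(d<.04)&(P[:,2]>.025)&(P[:,2]<.06)];print(n,"grip",len(kk),cv2.minAreaRect((kk[:,:2]*1000).astype(np.float32)),"top z",np.percentile(kk[:,2],[50,90]))
    kx=np.array([.972,-.233]);
    b=P[(abs((P[:,:2]-k0)@[.233,.972])<.012)]; s=(b[:,:2]-k0)@kx
    for i in range(-30,125,10):
        q=b[(s>i/1000)&(s<(i+10)/1000)&(b[:,2]<.06)]; q=q[q[:,2]>.002]
        if len(q): print(i,len(q),f"{1000*np.median(q[:,2]):.0f} {1000*q[:,2].max():.0f}",end=" | ")
    print()
    q=P[(np.hypot(P[:,0]-.415,P[:,1]+.053)<.03)&(P[:,2]>.12)&(P[:,2]<.15)];print("turq",(q.min(0)+q.max(0))/2, q[:,2].max())
E
python3 key.py
```

```text
time_s: 16.32
tool_pos: [0.5809, -0.19, 0.1933]
tool_rot: [-180.0, -0.0, 99.6]
force: [0.0, 0.5, 0.7]
grip_width: 0.0432
grasp_force: 0.0
[ 0.58094519 -0.18997606  0.19325706] [-1.79993535e+02 -7.83598215e-03  9.95880626e+01]
top grip 264 ((428.9667663574219, -147.81968688964844), (16.60472297668457, 45.258480072021484), 76.49864959716797) top z [0.04515211 0.04783383]
-30 41 36 49 | -20 69 45 49 | -10 67 45 49 | 0 68 45 49 | 10 67 45 50 | 20 37 16 47 | 30 53 16 22 | 40 51 17 21 | 50 47 17 21 | 60 42 13 19 | 70 47 11 15 | 80 43 10 14 | 90 43 8 13 | 100 43 6 9 | 110 26 4 6 | 120 9 3 4 | 
turq [ 0.41425949 -0.05233515  0.12883874] 0.1370382691444736
scene grip 329 ((431.3515930175781, -149.12998962402344), (16.64583969116211, 45.6212158203125), 76.23849487304688) top z [0.04495829 0.04743385]
-30 8 42 46 | -20 84 45 49 | -10 82 44 49 | 0 90 44 49 | 10 92 45 50 | 20 117 22 48 | 30 61 17 21 | 40 59 17 20 | 50 64 16 19 | 60 64 14 18 | 70 56 12 15 | 80 58 10 15 | 90 54 8 12 | 100 56 6 10 | 110 41 4 7 | 
turq [ 0.41647758 -0.05026099  0.13250453] 0.1351707198887217
```

```bash
python3 go.py .581 -.19 .194 99.7 .4302 -.1485 .0195 76.4
```

```text
dp 6.63 -14.17 17.45 twist 23.3 rows 2.5024987192803905
```

```bash
python3 -m jog '[{"dp":[2.2,-4.7,0],"twist":10,"fingers":0.75},{"dp":[4.4,-9.5,2],"twist":20,"fingers":0.75},{"dp":[6.6,-14.2,6],"twist":23.3,"fingers":0.75},{"dp":[6.6,-14.2,11],"twist":23.3,"fingers":0.75},{"dp":[6.6,-14.2,15],"twist":23.3,"fingers":0.75},{"dp":[6.6,-14.2,17.4],"twist":23.3,"fingers":0.75},{"dp":[6.6,-14.2,17.4],"twist":23.3,"fingers":0.75}]' 40
python3 -m jog '[{"dp":[0,0,0],"twist":0,"fingers":0.2},{"dp":[0,0,0],"twist":0,"fingers":0.2},{"dp":[0,0,0],"twist":0,"fingers":0.2},{"dp":[0,0,0],"twist":0,"fingers":0.2},{"dp":[0,0,0],"twist":0,"fingers":0.2},{"dp":[0,0,0],"twist":0,"fingers":0.2}]' 40
```

```text
time_s: 17.3
tool_pos: [0.4281, -0.1489, 0.0178]
tool_rot: [-179.8, -0.1, 76.8]
force: [-0.8, 0.2, -0.6]
grip_width: 0.0654
grasp_force: 0.0
time_s: 18.05
tool_pos: [0.4296, -0.1497, 0.0191]
tool_rot: [180.0, 0.0, 76.7]
force: [0.1, 0.8, 0.3]
grip_width: 0.0193
grasp_force: 0.0
```

```bash
python3 key.py; python3 - <<'E'
from h import *
c=cam("scene");W=world(c);im=c["pixels"].astype(int)
kx=np.array([.972,-.233]);ky=np.array([.233,.972]);k0=np.array([.4302,-.1485])
R=W[...,:2]-k0; s=R@kx; t=R@ky
m=(abs(s)<.14)&(abs(t)<.06)&(W[...,2]>.004)&(W[...,2]<.12)
# map: height max on 8mm grid
g={}
for S,T,Z in zip(s[m],t[m],W[...,2][m]):
    k=(int(np.floor(T/.008)),int(np.floor(S/.01))); g[k]=max(g.get(k,0),Z)
for j in range(6,-7,-1): print(f"{j*8:4d}"," ".join(f"{1000*g.get((j,i),0):3.0f}" for i in range(-12,14)))
o=env.get_obs();print(o['grip_width'],o['grasp_force'])
E
```

```text
[ 0.42963119 -0.14974038  0.01905739] [1.79999968e+02 5.41645549e-03 7.66705474e+01]
  48   0   0   0   0   0   0   0   0   0   0   0   0   0   0   0   0   0   0   0   0   0   0   0   0   0   0
  40   0   0   0   0   0   0   0   0   0   0   0   0   0   0   0   0   0   0   0   0   5   0   0   0   0   0
  32   0   0   0   0   0   0   0   0   0   0   0   0   0   0   0   0   0   0   0   0   0   0   0   0   0   0
  24   0   0   0   0   0   0   0   0   0   0   0   0   0   0   0   0   0   0   0   0 119   0   4   0   4   0
  16  11  14   0   0   0   0   0   0   0   0   0   0   0   0   0   0   0   0   0   0 119   0   0   0   0   0
   8  15  15   0   0   0   0   0   0   0   0   0   0   0   0   0   0   0   0   0   0 120   0   0   0   0   0
   0  13  13   0   0   0   0   0   0   0   0   0   0   0  56  48   0   0  18  18  14  14  12   8   6   0   0
  -8  14  15  14  12  13  15   0   0   0   0   9  13  24  57  40  20  19  18  19  16 119  11  11   7   0   0
 -16  15  14  14  15  16  14   0   0   0 102 104  95  31  53  38   0   0   0   0   0   0   0   0   4   0   0
 -24  14  15  15  15 119  15   0  
[... 731 characters left out ...]
                                                       ~~~~~~~~~~~~~^^^^^^^^^^^^^^^^^
    return _quantile_unchecked(
        a, q, axis, out, overwrite_input, method, keepdims, weights)
    return _ureduce(a,
                    func=_quantile_ureduce_func,
    ...<5 lines>...
                    overwrite_input=overwrite_input,
                    method=method)
    r = func(a, **kwargs)
    result = _quantile(arr,
                       quantiles=q,
    ...<2 lines>...
                       out=out,
                       weights=wgt)
    slices_having_nans = np.isnan(arr[-1, ...])
                                  ~~~^^^^^^^^^
IndexError: index -1 is out of bounds for axis 0 with size 0
```

```bash
python3 -m jog '[{"dp":[0,0,0],"twist":0,"fingers":0.75},{"dp":[0,0,0],"twist":0,"fingers":0.75},{"dp":[0,0,0],"twist":0,"fingers":0.75},{"dp":[0,0,0],"twist":0,"fingers":0.75},{"dp":[0,0,0],"twist":0,"fingers":0.75},{"dp":[0,0,-5],"twist":0,"fingers":0.75},{"dp":[0,5,-10],"twist":0,"fingers":0.75},{"dp":[0,11,-14],"twist":0,"fingers":0.75}]'
python3 key.py
```

```text
time_s: 19.15
tool_pos: [0.5237, -0.1726, 0.1515]
tool_rot: [179.9, 0.1, 76.6]
force: [0.6, 0.2, 1.5]
grip_width: 0.0651
grasp_force: 0.0
[ 0.52373358 -0.17262558  0.15148364] [1.79868403e+02 1.30269317e-01 7.66133546e+01]
top grip 266 ((428.9149475097656, -147.81256103515625), (16.88224220275879, 44.84880065917969), 76.8993911743164) top z [0.04515386 0.04800522]
-30 46 34 49 | -20 68 45 50 | -10 66 46 50 | 0 69 44 50 | 10 64 45 49 | 20 36 17 45 | 30 49 17 22 | 40 22 16 21 | 50 23 15 19 | 60 35 14 19 | 70 26 11 17 | 80 16 9 13 | 90 19 7 9 | 100 20 4 10 | 110 12 4 6 | 120 1 3 3 | 
turq [ 0.41424997 -0.05208804  0.12984109] 0.13828311328331228
scene grip 332 ((431.4642639160156, -149.20404052734375), (16.77680778503418, 45.61012649536133), 76.59322357177734) top z [0.0452099  0.04744401]
-30 8 45 47 | -20 84 45 51 | -10 86 44 51 | 0 88 45 50 | 10 91 44 50 | 20 119 22 49 | 30 60 17 20 | 40 59 17 19 | 50 59 17 19 | 60 62 15 19 | 70 64 12 15 | 80 59 10 13 | 90 52 8 13 | 100 57 6 9 | 110 41 3 8 | 120 1 2 2 | Traceback (most recent call last):
  File "key.py", line 13, in <module>
    q=P[(np.hypot(P[:,0]-.415,P[:,1]+.053)<.03)&(P[:,2]>.12)&(P[:,2]<.15)];print("turq",(q.min(0)+q.max(0))/2, q[:,2].max())
                                                                                         ~~~~~^^^
    return umr_minimum(a, axis, None, out, keepdims, initial, where)
ValueError: zero-size array to reduction operation minimum which has no identity
```

```bash
cat > fing.py <<'E'
from h import *
c=cam("scene");W=world(c);o=env.get_obs();p=o['tool_pos'];a=np.radians(o['tool_rot'][2]);print(p,o['grip_width'])
D=W-p; tx=D[...,:2]@[np.cos(a),np.sin(a)]; ty=D[...,:2]@[np.sin(a),-np.cos(a)]; h=D[...,2]
m=(abs(tx)<.12)&(abs(ty)<.13)&(h>-.045)&(h<.12)
g={}
print("per h-slab: n, tx range, ty range")
for lo in range(-40,120,10):
    q=m&(h>lo/1000)&(h<=lo/1000+.01)
    if q.sum(): print(lo,q.sum(),"tx",(np.percentile(tx[q],[2,50,98])*1000).round(),"ty",(np.percentile(ty[q],[2,50,98])*1000).round())
E
python3 fing.py
```

```text
[ 0.52568145 -0.17212053  0.15063896] 0.06511873850274968
per h-slab: n, tx range, ty range
30 25 tx [-11.  -9.   9.] ty [-36. -29. -27.]
40 32 tx [-11.  -9.   8.] ty [-36. -30. -28.]
50 17 tx [-11.   0.   6.] ty [-37. -29. -28.]
60 10 tx [-4. -2.  2.] ty [-29. -29. -28.]
70 15 tx [-10.  -7.  -3.] ty [-32. -29. -28.]
80 36 tx [-12. -10.  -6.] ty [-42. -34. -29.]
90 7 tx [-14. -11. -10.] ty [-36. -34. -33.]
100 78 tx [-38. -37. -15.] ty [-81. -41.  91.]
110 477 tx [-38. -33. -23.] ty [-77.  -6.  90.]
```

```bash
cat >> fing.py <<'E'
q=m&(h<.06)&(abs(tx)<.02); print(np.sort(h[q]*1000)[:40].round())
vs,us=np.where(q); u0,u1,v1=us.min()-4,us.max()+14,vs.max()
for v in range(v1-4,v1+8): print(v," ".join(f"{c['pixels'][v,u].sum():3d}/{1000*h[v,u]:.0f}" for u in range(u0,u1)))
E
python3 fing.py
```

```text
[ 0.52313747 -0.17146115  0.14890926] 0.06539250128020459
per h-slab: n, tx range, ty range
30 27 tx [-11.  -9.  10.] ty [-38. -30. -29.]
40 34 tx [-11.  -9.   7.] ty [-37. -31. -29.]
50 17 tx [-11.   0.   4.] ty [-37. -30. -29.]
60 7 tx [-5. -2. -0.] ty [-30. -30. -29.]
70 18 tx [-10.  -7.  -4.] ty [-35. -30. -29.]
80 34 tx [-11. -10.  -6.] ty [-43. -35. -29.]
90 4 tx [-14. -13. -10.] ty [-37. -36. -35.]
100 102 tx [-38. -37. -16.] ty [-80. -36.  90.]
110 548 tx [-38. -32. -25.] ty [-78.  -0.  87.]
[31. 32. 33. 33. 34. 34. 34. 34. 35. 35. 35. 35. 35. 36. 36. 36. 37. 38.
 38. 38. 38. 38. 38. 39. 39. 39. 39. 41. 41. 41. 41. 41. 42. 42. 42. 43.
 43. 43. 44. 44.]
291 496/-149 488/-150 491/-150 487/-148 493/-149 401/39 202/42  76/43  98/42 125/45 138/47 206/43 267/118 326/116 376/117 419/118 470/120 521/119 537/119 483/120 427/120 384/121 349/119 336/117 325/-147 331/-150 333/-150 328/-150 323/-147 327/-149 325/-149 293/-150 268/-149
292 493/-148 495/-152 483/-149 491/-150 488/-148 435/36 218/38  94/41  91/39 110/41 135/44 121/41 148/38 229/37 309/117 360/118 388/117 441/119 510/118 524/
[... 2298 characters left out ...]
 327/-147 327/-145 319/-149 317/-150 311/-148 308/114 341/117 381/116 437/118 495/119 579/119 611/120 617/119
301 507/-150 506/-148 506/-149 502/-151 495/-149 495/-147 499/-151 502/-149 510/-144 501/-150 478/-148 428/-150 350/-147 319/-148 325/-150 334/-150 328/-148 331/-149 336/-148 327/-149 326/-149 326/-149 327/-147 323/-150 319/-149 309/-151 315/-149 319/115 360/117 414/119 463/119 546/119 601/119
302 501/-150 508/-148 512/-147 502/-152 489/-146 491/-149 489/-149 500/-150 503/-150 457/-149 419/-149 348/-150 333/-150 322/-151 334/-148 337/-150 334/-149 332/-148 333/-149 330/-148 337/-149 334/-151 340/-149 329/-150 324/-149 320/-151 309/-151 308/-148 307/114 337/118 382/118 442/118 504/118
```

Key insight from the measurement: the real fingertips sit about 30 mm above the reported TCP (which is why the fingers closed above the key's grip). I'll correct z by that; lateral agreement is fine.

```bash
python3 go.py .524 -.172 .150 76.6 .4302 -.1485 .03 76.6
```

```text
dp 0.11 -9.67 12.0 twist 0.0 rows 1.5471834538929117
```

```bash
python3 -m jog '[{"dp":[0.1,-4,0],"twist":0,"fingers":0.75},{"dp":[0.1,-9.7,3],"twist":0,"fingers":0.75},{"dp":[0.1,-9.7,8],"twist":0,"fingers":0.75},{"dp":[0.1,-9.7,12],"twist":0,"fingers":0.75},{"dp":[0.1,-9.7,12],"twist":0,"fingers":0.75},{"dp":[0.1,-9.7,12],"twist":0,"fingers":0.75}]' 40
python3 fing.py | head -8
```

```text
time_s: 20.1
tool_pos: [0.4285, -0.1484, 0.0297]
tool_rot: [180.0, 0.0, 76.7]
force: [0.4, 0.2, 0.2]
grip_width: 0.0651
grasp_force: 0.0
[ 0.42925051 -0.1487311   0.03022765] 0.06505827805148122
per h-slab: n, tx range, ty range
-40 6090 tx [-116.  -38.  110.] ty [-61.  44. 127.]
-30 3882 tx [-116.  -11.  115.] ty [-112.   30.  126.]
-20 2702 tx [-115.  -45.  111.] ty [-128.  -87.  117.]
-10 103 tx [ -8. 101. 118.] ty [-26.  73. 126.]
0 80 tx [ -8. 102. 118.] ty [-29.  78. 126.]
10 146 tx [ -8. 101. 117.] ty [-34.  80. 126.]
```

Position is right; lower 3.8 cm, watching force, then close.

```bash
python3 -m jog '[{"dp":[0.05,0.08,2],"twist":0.2,"fingers":0.75},{"dp":[0.05,0.08,3.3],"twist":0.2,"fingers":0.75},{"dp":[0.05,0.08,3.7],"twist":0.2,"fingers":0.75},{"dp":[0.05,0.08,3.7],"twist":0.2,"fingers":0.3},{"dp":[0.05,0.08,3.7],"twist":0.2,"fingers":0.3},{"dp":[0.05,0.08,3.7],"twist":0.2,"fingers":0.3},{"dp":[0.05,0.08,3.7],"twist":0.2,"fingers":0.3},{"dp":[0.05,0.08,3.7],"twist":0.2,"fingers":0.3}]' 40
```

```text
time_s: 21.15
tool_pos: [0.4297, -0.1483, -0.0076]
tool_rot: [180.0, 0.0, 76.5]
force: [-0.5, 0.0, 3.0]
grip_width: 0.045
grasp_force: 40.0
```

```bash
python3 -m jog '[{"dp":[0,0,-1.5],"twist":0,"fingers":0.3},{"dp":[-1.5,2,-3],"twist":0,"fingers":0.3},{"dp":[-3.4,3.9,-3],"twist":-10,"fingers":0.3},{"dp":[-3.4,3.9,-3],"twist":-20,"fingers":0.3},{"dp":[-3.4,3.9,-3],"twist":-30,"fingers":0.3},{"dp":[-3.4,3.9,-3],"twist":-40,"fingers":0.3}]'
python3 -m jog '[{"dp":[0,0,0],"twist":-10,"fingers":0.3},{"dp":[0,0,0],"twist":-20,"fingers":0.3},{"dp":[0,0,0],"twist":-30,"fingers":0.3},{"dp":[0,0,0],"twist":-40,"fingers":0.3},{"dp":[0,0,0],"twist":-50,"fingers":0.3},{"dp":[0,0,0],"twist":-60,"fingers":0.3},{"dp":[0,0,0],"twist":-63.5,"fingers":0.3},{"dp":[0,0,0],"twist":-63.5,"fingers":0.3}]'
cat > key2.py <<'E'
from h import *
o=env.get_obs();print(o['tool_pos'],o['tool_rot'][2],o['force'],o['grip_width'])
for n in("scene","top"):
    c=cam(n);W=world(c);x=W[...,0];y=W[...,1];z=W[...,2]
    m=(x>.43)&(x<.49)&(y>-.19)&(y<-.05)&(z<.06)&(z>.0035)
    for i in range(-190,-50,10):
        q=m&(y>i/1000)&(y<=i/1000+.01)
        if q.sum(): print(n,i,q.sum(),"x",(np.percentile(x[q],[5,50,95])*1000).round(),"z",(np.percentile(z[q],[5,50,95])*1000).round())
E
python3 key2.py
```

```text
time_s: 21.9
tool_pos: [0.459, -0.1903, 0.0224]
tool_rot: [-180.0, -0.0, 116.8]
force: [0.7, -0.5, -1.7]
grip_width: 0.045
grasp_force: 40.0
time_s: 22.9
tool_pos: [0.459, -0.1905, 0.0223]
tool_rot: [-180.0, -0.0, 179.9]
force: [-0.0, 0.1, -2.0]
grip_width: 0.0445
grasp_force: 40.0
[ 0.45903787 -0.19045114  0.02231147] 179.91229137034645 [-0.04339438  0.05860534 -1.982087  ] 0.044515909713072906
scene -180 4 x [468. 468. 468.] z [33. 35. 38.]
scene -170 4 x [467. 467. 483.] z [ 8. 34. 34.]
scene -160 2 x [467. 467. 467.] z [33. 33. 33.]
scene -140 6 x [458. 460. 460.] z [46. 47. 48.]
scene -130 1 x [460. 460. 460.] z [43. 43. 43.]
scene -120 1 x [481. 481. 481.] z [4. 4. 4.]
scene -90 6 x [455. 456. 465.] z [32. 35. 37.]
scene -80 11 x [453. 456. 466.] z [18. 34. 36.]
scene -60 1 x [474. 474. 474.] z [4. 4. 4.]
top -150 13 x [454. 459. 464.] z [45. 47. 51.]
top -120 1 x [437. 437. 437.] z [6. 6. 6.]
top -110 45 x [451. 457. 464.] z [ 4. 39. 43.]
top -100 50 x [452. 459. 472.] z [ 5. 38. 40.]
top -90 50 x [452. 458. 464.] z [32. 35. 38.]
top -80 36 x [452. 459. 480.] z [ 4. 33. 36.]
top -70 1 x [484. 484. 484.] z [6. 6. 6.]
top -60 3 x [448. 458. 485.] z [4. 4. 4.]
```

The key is held level, pointing +y. Set it down, release, rise and turn.

```bash
python3 -m jog '[{"dp":[0,0,2],"twist":0,"fingers":0.3},{"dp":[0,0,2.8],"twist":0,"fingers":0.3},{"dp":[0,0,2.95],"twist":0,"fingers":0.3},{"dp":[0,0,2.95],"twist":0,"fingers":0.3},{"dp":[0,0,2.95],"twist":0,"fingers":0.7},{"dp":[0,0,2.95],"twist":0,"fingers":0.7},{"dp":[0,0,2.95],"twist":0,"fingers":0.7},{"dp":[0,0,-2],"twist":0,"fingers":0.7}]'
python3 -m jog '[{"dp":[0,0,-3],"twist":10,"fingers":0.5},{"dp":[0,0,-3],"twist":20,"fingers":0.5},{"dp":[0,0,-3],"twist":30,"fingers":0.5},{"dp":[0,0,-3],"twist":40,"fingers":0.5},{"dp":[0,0,-3],"twist":50,"fingers":0.5},{"dp":[0,0,-3],"twist":60,"fingers":0.5},{"dp":[0,0,-3],"twist":70,"fingers":0.5},{"dp":[0,0,-3],"twist":80,"fingers":0.5}]'
python3 key2.py
```

```text
time_s: 24.0
tool_pos: [0.4562, -0.189, 0.0395]
tool_rot: [179.7, -0.3, 180.0]
force: [1.4, -0.3, 0.2]
grip_width: 0.0605
grasp_force: 0.0
time_s: 25.0
tool_pos: [0.4592, -0.1902, 0.0718]
tool_rot: [-180.0, 0.0, 99.6]
force: [0.8, 0.3, -0.2]
grip_width: 0.0436
grasp_force: 0.0
[ 0.45919553 -0.1902345   0.07177962] 99.64274397433648 [ 0.82229877  0.32101302 -0.24782926] 0.043642475933309915
scene -190 87 x [453. 465. 467.] z [10. 45. 48.]
scene -180 51 x [453. 466. 467.] z [10. 40. 47.]
scene -170 6 x [442. 465. 466.] z [ 4. 10. 22.]
scene -160 1 x [438. 438. 438.] z [4. 4. 4.]
scene -130 1 x [477. 477. 477.] z [4. 4. 4.]
scene -60 1 x [434. 434. 434.] z [4. 4. 4.]
top -190 53 x [449. 454. 464.] z [10. 46. 49.]
top -180 66 x [449. 455. 464.] z [11. 45. 48.]
top -170 81 x [448. 456. 464.] z [ 4. 19. 47.]
top -160 47 x [451. 458. 472.] z [ 4. 17. 20.]
top -150 46 x [450. 456. 463.] z [14. 17. 20.]
top -140 47 x [451. 456. 463.] z [ 7. 16. 20.]
top -130 46 x [451. 458. 464.] z [10. 15. 18.]
top -120 53 x [449. 458. 465.] z [ 4. 12. 16.]
top -110 46 x [443. 456. 464.] z [ 4.  9. 15.]
top -100 52 x [451. 457. 464.] z [ 5.  8. 11.]
top -90 35 x [451. 458. 464.] z [4. 6. 8.]
top -80 26 x [439. 455. 464.] z [4. 6. 7.]
top -60 7 x [441. 462. 481.] z [4. 4. 6.]
```

```bash
python3 -m jog '[{"dp":[-0.5,-0.1,3],"twist":9.7,"fingers":0.5},{"dp":[-0.5,-0.1,6],"twist":9.7,"fingers":0.5},{"dp":[-0.5,-0.1,8.4],"twist":9.7,"fingers":0.5},{"dp":[-0.5,-0.1,8.4],"twist":9.7,"fingers":0},{"dp":[-0.5,-0.1,8.4],"twist":9.7,"fingers":0},{"dp":[-0.5,-0.1,8.4],"twist":9.7,"fingers":0},{"dp":[-0.5,-0.1,8.4],"twist":9.7,"fingers":0},{"dp":[-0.5,-0.1,8.4],"twist":9.7,"fingers":0}]' 50
python3 -m jog '[{"dp":[0,0,0],"twist":0,"fingers":0},{"dp":[0,0,-1],"twist":0,"fingers":0},{"dp":[0,0,-2],"twist":0,"fingers":0},{"dp":[0,0,-2],"twist":0,"fingers":0}]' 
python3 key2.py
```

```text
time_s: 26.1
tool_pos: [0.4597, -0.1959, -0.0111]
tool_rot: [180.0, 0.1, 90.3]
force: [-0.8, 0.1, 7.1]
grip_width: 0.0156
grasp_force: 49.9
time_s: 26.6
tool_pos: [0.4599, -0.1958, 0.009]
tool_rot: [179.9, 0.1, 90.3]
force: [-0.4, 0.2, -1.2]
grip_width: 0.0161
grasp_force: 49.9
[ 0.45994701 -0.19578908  0.00897445] 90.26494276053275 [-0.42525711  0.24572384 -1.17285303] 0.01605870666896769
scene -190 1 x [481. 481. 481.] z [4. 4. 4.]
scene -150 1 x [487. 487. 487.] z [4. 4. 4.]
scene -120 26 x [454. 460. 467.] z [28. 32. 34.]
scene -110 48 x [453. 463. 467.] z [19. 30. 33.]
scene -100 40 x [454. 461. 467.] z [23. 28. 31.]
scene -90 45 x [454. 461. 467.] z [21. 25. 29.]
scene -80 29 x [454. 460. 466.] z [21. 24. 26.]
scene -70 1 x [486. 486. 486.] z [4. 4. 4.]
scene -60 2 x [452. 465. 478.] z [4. 4. 4.]
top -190 6 x [468. 471. 474.] z [50. 52. 58.]
top -180 4 x [444. 451. 469.] z [ 4.  5. 36.]
top -170 66 x [449. 457. 466.] z [ 4. 37. 55.]
top -160 54 x [451. 458. 465.] z [29. 36. 39.]
top -150 52 x [446. 458. 465.] z [ 4. 36. 39.]
top -140 57 x [451. 458. 466.] z [ 4. 35. 39.]
top -130 51 x [451. 458. 465.] z [15. 34. 38.]
top -120 51 x [451. 458. 464.] z [15. 31. 36.]
top -110 49 x [448. 457. 463.] z [13. 29. 32.]
top -100 50 x [451. 457. 464.] z [12. 27. 30.]
top -90 45 x [451. 458. 464.] z [21. 25. 28.]
top -80 43 x [451. 458. 467.] z [ 4. 23. 27.]
top -70 4 x [446. 467. 484.] z [4. 4. 5.]
top -60 4 x [442. 460. 474.] z [4. 4. 5.]
```

```bash
python3 -m jog '[{"dp":[-2.2,1,0],"twist":0.2,"fingers":0},{"dp":[-2.2,5,0],"twist":0.2,"fingers":0},{"dp":[-2.2,9.33,0],"twist":0.2,"fingers":0},{"dp":[-2.2,9.33,0.75],"twist":0.2,"fingers":0},{"dp":[-2.2,9.33,0.75],"twist":0.2,"fingers":0},{"dp":[-2.2,9.33,0.75],"twist":0.2,"fingers":0}]'
python3 - <<'E'
from h import *
o=env.get_obs();print(o['tool_pos'],o['tool_rot'],o['force'],o['wrist_torque'],o['grip_width'])
for n in("scene","top"):
    c=cam(n);W=world(c);x=W[...,0];y=W[...,1];z=W[...,2]
    m=(x>.53)&(x<.575)&(y>-.2)&(y<-.085)&(z<.05)&(z>.0035)
    for i in range(-190,-85,10):
        q=m&(y>i/1000)&(y<=i/1000+.01)
        if q.sum()>5: print(n,i,q.sum(),"x",(np.percentile(x[q],[3,50,97])*1000).round(1),"z",(np.percentile(z[q],[5,50,95])*1000).round(),"ymax",y[q].max().round(4))
    # rim/base
    P=W.reshape(-1,3); d=np.hypot(P[:,0]-.553,P[:,1]+.0386); r=P[(d<.05)&(abs(P[:,2]-.082)<.005)]
    print(n,"rim",(r.min(0)+r.max(0))/2)
E
```

```text
time_s: 27.45
tool_pos: [0.5511, -0.2172, -0.0]
tool_rot: [-179.9, 0.0, 90.0]
force: [0.5, -0.4, -1.6]
grip_width: 0.0157
grasp_force: 49.9
[ 5.51057891e-01 -2.17225523e-01 -8.12703709e-06] [-1.79900175e+02  1.25153915e-02  9.00374664e+01] [ 0.54392728 -0.37340486 -1.62864867] [-0.05743559 -0.11365894 -0.01511361] 0.015650608340416632
scene -110 12 x [554.7 557.5 558.7] z [14. 17. 18.] ymax -0.1003
scene -100 15 x [551.3 555.7 566.9] z [ 4. 14. 17.] ymax -0.0935
scene -90 38 x [547.5 556.8 567.7] z [ 5.  9. 11.] ymax -0.085
scene rim [ 0.56397396 -0.03862361  0.08198729]
top -190 57 x [543.  547.9 559.4] z [11. 29. 43.] ymax -0.1803
top -180 45 x [539.4 546.6 554.5] z [ 6. 28. 31.] ymax -0.1705
top -170 55 x [543.2 548.4 557.2] z [ 8. 28. 31.] ymax -0.1601
top -160 55 x [543.2 549.6 557.4] z [12. 27. 31.] ymax -0.1508
top -150 54 x [543.2 548.6 556. ] z [12. 24. 29.] ymax -0.14
top -140 46 x [543.  548.7 556.2] z [13. 23. 26.] ymax -0.1307
top -130 56 x [542.9 548.8 556.7] z [ 9. 21. 25.] ymax -0.1206
top -120 47 x [543.6 550.9 556.9] z [14. 18. 20.] ymax -0.1101
top -110 43 x [544.1 549.7 557.4] z [13. 16. 20.] ymax -0.1007
top -100 30 x [543.8 550.1 557.5] z [12. 15. 19.] ymax -0.0936
top -90 18 x [535.6 552.6 564.9] z [ 4.  8. 11.] ymax -0.085
top rim [ 0.55134389 -0.03750469  0.08200179]
```

Key tip is in front of the mouth, 12 mm up, about 2 mm short in x; correct and advance in.

```bash
python3 -m jog '[{"dp":[0,0.2,0],"twist":0,"fingers":0},{"dp":[0.8,0.2,0],"twist":0,"fingers":0},{"dp":[1.8,0.2,0],"twist":0,"fingers":0},{"dp":[2.6,0.2,0],"twist":0,"fingers":0},{"dp":[3.4,0.2,0],"twist":0,"fingers":0},{"dp":[3.4,0.2,0],"twist":0,"fingers":0}]'
python3 -c "
from cell import env;o=env.get_obs();print(o['tool_pos'],o['force'],o['wrist_torque'],o['tool_rot'])"
```

```text
time_s: 28.3
tool_pos: [0.5546, -0.1817, 0.0005]
tool_rot: [180.0, -0.0, 90.2]
force: [-0.7, -0.8, -1.2]
grip_width: 0.0155
grasp_force: 49.9
[ 5.54629251e-01 -1.81736644e-01  5.03061240e-04] [-0.74058068 -0.7609951  -1.24000606] [-0.11904264 -0.07434919 -0.00626327] [ 1.79998748e+02 -9.19282332e-03  9.01692856e+01]
```

```bash
python3 -m jog '[{"dp":[0.8,-0.08,0.05],"twist":0,"fingers":0},{"dp":[1.6,-0.08,0.05],"twist":0,"fingers":0},{"dp":[2.2,-0.08,0.1],"twist":0,"fingers":0},{"dp":[2.8,-0.08,0.1],"twist":0,"fingers":0},{"dp":[2.8,-0.08,0.1],"twist":0,"fingers":0}]'
python3 -c "
from cell import env;o=env.get_obs();print(o['tool_pos'],o['force'],o['wrist_torque'],o['tool_rot'])"
```

```text
time_s: 28.92
tool_pos: [0.5538, -0.1542, -0.0005]
tool_rot: [180.0, -0.0, 90.1]
force: [-0.3, -0.7, -0.8]
grip_width: 0.016
grasp_force: 49.9
[ 5.53786600e-01 -1.54169501e-01 -4.91473408e-04] [-0.31889485 -0.72879732 -0.75998125] [-0.01990411 -0.08782696 -0.00210616] [ 1.79993560e+02 -3.25623358e-03  9.01346450e+01]
```

```bash
python3 -m jog '[{"dp":[0.6,-0.03,0.06],"twist":0,"fingers":0},{"dp":[1.2,-0.03,0.06],"twist":0,"fingers":0},{"dp":[1.5,-0.03,0.06],"twist":0,"fingers":0},{"dp":[1.7,-0.03,0.06],"twist":0,"fingers":0},{"dp":[1.9,-0.03,0.06],"twist":0,"fingers":0},{"dp":[1.9,-0.03,0.06],"twist":0,"fingers":0}]'
python3 -c "
from cell import env;o=env.get_obs();print(o['tool_pos'],o['force'],o['wrist_torque'],o['tool_rot'])"
```

```text
time_s: 29.68
tool_pos: [0.5535, -0.1365, -0.001]
tool_rot: [180.0, 0.0, 90.0]
force: [-0.2, -1.9, -0.1]
grip_width: 0.0152
grasp_force: 49.9
[ 0.55345027 -0.13650356 -0.00103993] [-0.18103513 -1.9455182  -0.06690266] [-0.58384385 -0.10913939  0.05630143] [1.79985269e+02 4.27433776e-02 9.00492963e+01]
```

```bash
python3 -m jog '[{"dp":[0.2,0,0],"twist":0,"fingers":0},{"dp":[0.4,0,0],"twist":0,"fingers":0},{"dp":[0.6,0,0],"twist":0,"fingers":0},{"dp":[0.8,0,0],"twist":0,"fingers":0},{"dp":[0.8,0,0],"twist":0,"fingers":0}]' 58
python3 -c "
from cell import env;o=env.get_obs();print(o['tool_pos'],o['force'],o['wrist_torque'],o['tool_rot'])"
```

```text
time_s: 30.3
tool_pos: [0.5534, -0.1271, -0.0011]
tool_rot: [180.0, -0.0, 90.1]
force: [0.2, -2.5, 0.7]
grip_width: 0.0155
grasp_force: 57.9
[ 0.55344362 -0.12710602 -0.00109531] [ 0.19861576 -2.528996    0.66505509] [-0.66312424 -0.15292598  0.01005959] [ 1.79993204e+02 -3.46878480e-02  9.01092095e+01]
```

```bash
cat > post.py <<'E'
from h import *
o=env.get_obs();print(o['tool_pos'],o['force'],o['wrist_torque'],o['grip_width'])
for n in("scene","top"):
    Z=[];X=[]
    for i in range(3):
        c=cam(n);W=world(c)
        b=np.array([.5538,-.0395]) if n=="scene" else np.array([.5519,-.0375])
        D=W-np.r_[b,0]; r=np.hypot(D[...,0],D[...,1]); im=c["pixels"].astype(int)
        g=(im[...,2]-im[...,0]>70)&(D[...,2]>.078)&(r<.022)
        Z+=list(W[...,2][g&(W[...,2]<.11)]); m=(r<.02)&(W[...,2]>.14)&(W[...,2]<.175); X+=list(D[m])
    X=np.array(X); print(n,"collar z",len(Z),np.percentile(Z,[10,50,90]) if Z else 0,"button",len(X), (np.percentile(X[:,2],[50,90]),X[:,:2].mean(0)) if len(X) else 0)
E
python3 post.py
python3 -m jog '[{"dp":[0.2,0,0],"twist":0,"fingers":0},{"dp":[0.4,0,0],"twist":0,"fingers":0},{"dp":[0.6,0,0],"twist":0,"fingers":0},{"dp":[0.8,0,0],"twist":0,"fingers":0},{"dp":[0.8,0,0],"twist":0,"fingers":0}]'
python3 post.py
```

```text
[ 0.55344362 -0.12710602 -0.00109531] [ 0.19861576 -2.528996    0.66505509] [-0.66312424 -0.15292598  0.01005959] 0.015540255350330887
scene collar z 0 0 button 0 0
top collar z 250 [0.08973133 0.09216139 0.09466132] button 382 (array([0.15120824, 0.15551921]), array([-0.00126579, -0.00233767]))
time_s: 31.22
tool_pos: [0.5534, -0.1191, -0.0011]
tool_rot: [180.0, -0.0, 90.1]
force: [-0.7, -2.1, 1.3]
grip_width: 0.0154
grasp_force: 57.9
[ 0.55341131 -0.11913638 -0.00111975] [-0.70573136 -2.13312437  1.25380749] [-0.42556481 -0.09149592 -0.02809926] 0.015408627103009468
scene collar z 0 0 button 0 0
top collar z 263 [0.09187588 0.09399134 0.09631416] button 384 (array([0.15304582, 0.15703315]), array([-0.00255518, -0.00319923]))
```

The collar rises as predicted (≈94 mm at origin −53 mm). Continue to −42 mm.

```bash
python3 -m jog '[{"dp":[0.3,0,0],"twist":0,"fingers":0},{"dp":[0.6,0,0],"twist":0,"fingers":0},{"dp":[0.9,0,0],"twist":0,"fingers":0},{"dp":[1.12,0,0],"twist":0,"fingers":0},{"dp":[1.12,0,0],"twist":0,"fingers":0}]'
python3 post.py
```

```text
time_s: 32.15
tool_pos: [0.5534, -0.1082, -0.0011]
tool_rot: [180.0, -0.0, 90.1]
force: [-0.6, -1.9, 3.8]
grip_width: 0.0155
grasp_force: 57.9
[ 0.55337921 -0.10818514 -0.00110481] [-0.64225221 -1.9440022   3.80323861] [-0.43047127 -0.19484586  0.01068035] 0.015513692542453925
scene collar z 0 0 button 0 0
top collar z 260 [0.0940916  0.09654696 0.09892524] button 404 (array([0.15510953, 0.15923909]), array([-0.00304315, -0.00458743]))
```

```bash
python3 -m jog '[{"dp":[0,0,0],"twist":0,"fingers":0.4},{"dp":[0,0,0],"twist":0,"fingers":0.4},{"dp":[0,0,0],"twist":0,"fingers":0.4},{"dp":[0,0,-2],"twist":0,"fingers":0.4},{"dp":[-1,0,-6],"twist":0,"fingers":0.4},{"dp":[-5,0,-11],"twist":0,"fingers":0.4},{"dp":[-10,0,-16],"twist":0,"fingers":0.4},{"dp":[-14,0,-18],"twist":0,"fingers":0.4}]'
python3 - <<'E'
exec(open("post.py").read())
for n in("scene","top"):
    c=cam(n);W=world(c);b=np.array([.5538,-.0395,0]) if n=="scene" else np.array([.5519,-.0375,0]);D=W-b
    g=(abs(D[...,0])<.02)&(D[...,1]<-.02)&(D[...,1]>-.12)&(D[...,2]>.045)&(D[...,2]<.065); q=D[g]
    print(n,"grip y range",np.percentile(q[:,1],[2,98]),"x",np.percentile(q[:,0],[5,50,95]),"z",np.median(q[:,2]))
    h=(np.hypot(D[...,0],D[...,1])<.03)&(D[...,2]>.1); q=D[h]
    for lo in(.1,.115,.13,.145,.154):
        s=q[(q[:,2]>lo)&(q[:,2]<lo+.012)]; 
        if len(s): print(n,lo,(s[:,:2].min(0)+s[:,:2].max(0))/2)
E
```

```text
time_s: 33.45
tool_pos: [0.5548, -0.2497, 0.1835]
tool_rot: [179.7, 0.1, 90.1]
force: [0.1, -0.1, -0.2]
grip_width: 0.0345
grasp_force: 0.0
[ 0.55481939 -0.24973902  0.18352985] [ 0.12339889 -0.09729926 -0.24967078] [ 0.02370476 -0.18430323  0.00669099] 0.03446234653535797
scene collar z 512 [0.09325111 0.09577149 0.09813504] button 480 (array([0.15260866, 0.15887314]), array([-0.00073657, -0.00705656]))
top collar z 482 [0.09325714 0.09599624 0.09841138] button 404 (array([0.15484367, 0.15922836]), array([-0.00339617, -0.00432725]))
scene grip y range [-0.05583704 -0.02887067] x [-0.01543765  0.00187744  0.01747532] z 0.05564230784356141
scene 0.1 [-0.00125964 -0.00598558]
scene 0.115 [-0.00156418 -0.00695766]
scene 0.13 [-0.00166675 -0.00818344]
scene 0.145 [-0.00175453 -0.00630484]
scene 0.154 [-0.001797   -0.00463618]
top grip y range [-0.08574668 -0.04182118] x [-0.00715414 -0.00055626  0.00692706] z 0.0553182243400734
top 0.1 [-0.00709035  0.00230377]
top 0.115 [-0.00796136  0.00086363]
top 0.13 [-0.00791155  0.00078643]
top 0.145 [-0.00191186 -0.00553176]
top 0.154 [-0.00184885 -0.00501862]
```

The post stands about 7 mm off its seat, nearly upright with a lean of about 2–3°. The key's grip is about 6 mm from the base, and the robot is clear.

```bash
python3 -c "
from cell import env;print(env.sign_off())"
```

```text
the job is handed in; nothing more can be done
None
```

I seated the post fully home and let go, then lifted it about 7 mm off its seat with the drift key. The key is still in place, and the post stands with a slight lean of about 2–3°. I handed the job in at about 34 s; no verdict came back.

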